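Hang the cap bin on a latching S-hook

ROBOT

A 6-joint arm with a two-finger parallel gripper is mounted at the origin on a cart in front of the work surface, level with it; the furniture and walls round the work are solid. World frame = base frame: x ahead of the robot, y to its left, z up, the work surface at z = 0. Lengths are in m, angles in degrees, forces in N, time in s.
With the tool pointing down it reaches from about 0.3 to 0.75 m from the base axis. Payload 8.5 kg.
Tool frame: the origin (TCP) lies at the very end of the fingers, on their centre line; the grasp point (between the pads) lies 19 mm behind it; z points along the fingers, y is the direction in which the jaws open and shut (so a half turn about z gives the same grasp; the last joint's range is limited). The gripper opens to 85 mm and grips with 20 to 120 N. Pads are 22 mm wide; open, the fingers measure 114 mm over their backs; the gripper's body (76 mm by 85 mm) begins 54 mm behind the grasp point. The pads swing forward as they close: fully open they stand 13 mm farther back than shut.
Start: joints at [56.878, 21.807, 74.336, -0, 83.858, -12.336], TCP at [0.195, 0.514, 0.231] pointing down, gripper open.
Joint ranges: [-178.18, 178.18], [-50.72, 133.34], [12.68, 142.11], [-81.47, 261.47], [9.98, 163.14], [-165.26, 165.26]. Speed limits (degrees/s): [136.94, 136.94, 180, 180, 180, 180].

INTERFACE

Orientations are given as a 3x3 rotation matrix whose columns are the frame's x, y, z axes.
In Python, from rig import status, vision, env gives the robot as it stands.
- The arm moves only by the tool send_rows, never from a script. Its argument "targets" is a list of rows, each a list of 7 numbers: the shift along the tool's x, y, z in units of 50 mm (1.0 is 50 mm), then the turn, a rotation vector about the tool's x, y, z in units of 8 degrees (1.0 is 8 degrees), then the finger opening in mm, from 0 to 85.4. A call has 1 to 5 rows; each row is the pose to reach, as a shift and turn from the pose commanded when the call began, along the tool's axes at that moment; what a row does not reach only later rows make up. A row lasts 1/8 s, in which the tool goes at most 62.5 mm and 10.7 degrees, less where a joint would pass 70% of its speed; a pose out of reach is approached as far as the arm can. A call with a gripper value outside its range is refused whole. The fingers move at their own pace and stop on an object; "grip_force" is the grip in N (left out, the last holds). Time passes only in rows, so rows that repeat a pose let the fingers close. It gives the time, the measured TCP pose, the force and the opening at its end, in the units of the state.
- status.observe(): the state, without advancing time (a new reading comes with each control period).
- vision.get_image(name): name is "scene" or "side" or "wrist"; returns (picture, depth): 480x640x3 uint8, red, green, blue; 480x640 float32, m along the optical axis (not along the pixel's ray), 0 where there is no reading.
- vision.camera_model(name): a dict with "camera_matrix" (3x3 intrinsics, pixels), "view" (4x4, takes a point from world to camera coordinates); the wrist camera has in their place "T_tool_cam" (4x4, takes a point from camera to tool coordinates, whose origin is the TCP and whose axes are the flange's). Camera axes: x right, y down, z forward; pixel columns grow to the right and rows downward; lengths in m; the calibration is good to about 2 mm. A picture is of the moment at which its call begins: read the wrist's pose just before it. camera_model takes no time and is no camera call.
- env.close_job(): hands the job in, once; it reports no verdict.
Trained networks look in the newest picture that a camera, given by its name, has taken for a name from the list of things; names that differ only in an ending like _2 or _b are one class to them, and where a whole thing is asked for, a point or a joint stands for the part that bears it (a point fixed in the world has none). Each returns a list of dicts, best first, with "p" (0 to 1); they miss things now and then, are a little off and sometimes report something else, mostly with a low value. They report only what shows in the picture. A call takes as long as a camera call.
- vision.masks_of(camera, label): "pixels" (480x640 bool, what is visible of it) and "extent" ([left, top, right, bottom] in pixels, round what is visible of it).
The state is a dict: "time_s": time; "q": joint angles; "qvel": joint speeds; "joint_efforts": joint torques, N m; "position": TCP position; "tool_rot": TCP orientation; "ft_force": force on the tool from outside, world axes, zero at the start; "wrist_torque": the same for the moment, N m; "grip_width": finger opening in m.
Only numpy, scipy, OpenCV 4.12 (cv2) and the standard library are available. Lean on these libraries where they do the work, as an engineer would, in place of code of your own. Each camera call takes 0.05 s, during which the arm holds its last target.

TASK

Hang the blue cap bin up off the bench. Take the steel S-hook out of its wooden block, press its upper end down over the frame's cross bar, near the middle, until the sprung gate has snapped shut under the bar and the hook sits fully home, and only then let go; then hang the bin by its wire bail in the hook's lower curl and let it go quietly. Work by feel, never leaning on bar or hook with more than 15 N, keep the bin level so that no caps spill, and leave the other things where they are.

Things in the scene. Friction and masses are not known exactly. Their poses are not given: they have to be found in the camera images.
- frame: fixed frame: two steel posts 383 mm high, 230 mm apart, and a round steel cross bar 10 mm thick. Origin on the bench, midway between the posts, straight below the bar; y along the bar, -x faces the robot. The bar is clamped by hand (black knobs) at a height that is NOT reported: its centre line is anywhere from 297 to 343 mm above the origin; find it by touch. Its middle 190 mm are free
- hook: latching S-hook of 8 mm steel rod, 193 mm tall, 0.14 kg, standing in the block. Origin: on the bar's centre line when fully home. x, z in its flat plane, z up. Upper end: U open downward, 26 mm clear, crown's inside 5 mm above the origin; rear leg at x = +17, ends at z = -42 mm; front leg at x = -17 down to z = -94 mm, then slants across to x = +17. Hung, it swings freely
- hook_grip (a point): centre of the hook's orange grip, at (-24, 0, -20) mm in the hook's frame: 16 mm (x) by 10 mm (y, flat sides) by 30 mm (z), on the front leg; pinch it from above across y. The bar goes in under the rear leg's end from behind: bring the hook from -x with the bar 47 to 104 mm below the hook's origin, then press down
- hook_curl (a point): centre of the bail's 8 mm rod when it rests in the hook's lower curl, at (0, 0, -168) mm in the hook's frame
- hook_tip (a point): top end of the hook's lower curl, at (-20, 0, -146) mm in the hook's frame. The curl opens upward, 32 mm clear inside, lowest outside at z = -180 mm. The bail comes in from -x over this tip and under the bend of the front leg (underside at about z = -118 mm there), then down into the curl
- gate: the hook's sprung wire gate across the mouth of the upper U. Origin: its pivot on the front leg, at (-17, 0, -34) mm in the hook's frame; its x runs along the wire and is in line with the hook's x when shut. The bar pushes it inward and up with about 3 to 6 N, is past it about 3 to 4 mm before home, and it then springs shut below the bar
- hook_block: fixed wooden block, 86 x 84 x 40 mm, origin under its centre, with two slots 34 mm deep that run along its x, at y = -18 mm (the hook stands in this one) and y = +18 mm (empty). Pull the hook straight up by more than 34 mm
- bin: blue plastic bin, 160 (x) x 80 (y) x 52 mm high without its front tab, open on top, with black caps fixed inside, about 0.27 kg. Origin under its centre, z up. A rigid upright bail of 8 mm steel wire spans it across y over the centre, its straight top 22 mm long
- bin_tab (a point): centre of the stiff grip tab that stands out from the middle of the bin's front wall, at (-97, 0, 41) mm in the bin's frame: a block 32 mm long (x), 12 mm thick (y, flat sides), 22 mm high, its top level with the rim. Pinch it from above across y, so that the gripper stays well in front of hook and bar
- bail_top (a point): centre line of the bail's top at mid-span, 100 mm above the bin's underside
- jar_black: black-banded ink pot, 60 mm wide, 62 mm high, a bystander; origin under its centre
- jar_white: white-lidded ink pot, 54 mm wide, 55 mm high, a bystander; origin under its centre
- masking_tape: roll of masking tape lying flat, 70 mm wide, 25 mm high, a bystander; origin under its centre
- screwdriver_red: screwdriver with red handle, 185 mm long along its y, a bystander; origin under its middle

How it is judged (in metres and radians):
On the way, in this order (a step that is already met when the one before it is completed fails the run):
1. the hook hangs on the bar, fully home with its gate shut, and is let go (x of hook in the frame of frame between -0.012 and 0.012 m and y of hook in the frame of frame between -0.05 and 0.05 m and height (world z) of hook between 0.287 and 0.353 m and angle between the x axis of gate and the x axis of hook, either way round below 0.12 rad and contact force between gate and frame below 0.2 N and angle between hook's own z axis and vertical below 0.22 rad and linear speed of hook below 0.05 m/s and contact force between the fingers and hook below 0.1 N), for 0.3 s.
2. the bin's bail lies in the hook's lower curl, the bin off the bench (distance between bail_top and hook_curl below 0.01 m and height (world z) of bin above 0.02 m), for 0.3 s.
At the end, for the whole second after the job is handed in: Hook hanging upright (0.22 rad) fully home on the bar, within 50 mm of its middle, gate shut (0.12 rad) and not resting on the bar; bail's top within 10 mm of its seat in the lower curl; bin over 20 mm off the bench, level within 0.2 rad; both nearly at rest (50 mm/s) (all of step 2 and x of hook in the frame of frame between -0.012 and 0.012 m and y of hook in the frame of frame between -0.05 and 0.05 m and height (world z) of hook between 0.287 and 0.353 m and angle between the x axis of gate and the x axis of hook, either way round below 0.12 rad and contact force between gate and frame below 0.2 N and angle between hook's own z axis and vertical below 0.22 rad and linear speed of hook below 0.05 m/s and angle between bin's own z axis and vertical below 0.2 rad and linear speed of bin below 0.06 m/s and angular speed of bin below 0.6 rad/s); the robot touches nothing.
It fails at once if hook, fingers or arm forced against the bar or frame (over 15 N) (contact force between any of hook, the arm, the fingers and frame above 15 N).
It fails at once if the bin is dropped or forced onto the hook (over 15 N) (contact force between bin and hook above 15 N).
It fails at once if the bin is tipped so that caps could spill (over 0.45 rad) (angle between bin's own z axis and vertical above 0.45 rad).
It fails at once if the hook is dropped, or let go while its gate still bears on the bar (height (world z) of hook below 0.06 m or (contact force between the fingers and hook below 0.1 N and contact force between gate and frame above 0.2 N)).
It fails at once if a bystander is pushed away (over 20 mm) (distance of any of jar_black, jar_white, masking_tape, screwdriver_red from where it was at the start of the episode above 0.02 m).
It also fails if it takes over 72 s, if anything falls off the work surface, if the arm or the gripper's body presses on something with over 40 N, if the wrist force passes 120 N, or if a joint passes its speed limit or range.

## Working session

There is one attempt and no reset: what is moved stays moved. The work goes in short steps, Python scripts to look and compute and a tool call to move; the robot and the scene stay as the last step left them, time stands still between calls to the robot, and variables do not carry over. Pictures are saved under pics/ and viewed, and the job is handed in when it is done.

Besides the shell and the picture viewer there is one more tool, called as a command line: name --pt "numbers of a row" for each row, then --argument value for the rest. send_rows: Moves the arm, as the interface text tells. Its arguments: {"type":"object","properties":{"targets":{"type":"array","items":{"type":"array","items":{"type":"number"}}},"grip_force":{"type":"number"}},"required":["targets"]}

```bash
ls; mkdir -p pics
cat > h.py <<'E'
import numpy as np, cv2
from rig import status, vision, env
def grab(n,tag):
    s=status.observe(); im,d=vision.get_image(n); cv2.imwrite(f'pics/{tag}.png',im[:,:,::-1]); np.save(f'pics/{tag}.npy',d); return s,im,d
def cam2world(n,s=None):
    m=vision.camera_model(n)
    if 'view' in m: return np.array(m['camera_matrix']),np.linalg.inv(np.array(m['view']))
    T=np.eye(4);T[:3,:3]=s['tool_rot'];T[:3,3]=s['position']
    return np.array(m['camera_matrix']),T@np.array(m['T_tool_cam'])
def pts(K,T,d,mask):
    v,u=np.nonzero(mask&(d>0)); z=d[v,u]
    p=np.stack([(u-K[0,2])/K[0,0]*z,(v-K[1,2])/K[1,1]*z,z,np.ones_like(z)])
    return (T@p)[:3].T
E
python3 - <<'E'
from h import *
print(status.observe())
for n in ['scene','side','wrist']:
    s,im,d=grab(n,n+'0'); K,T=cam2world(n,s); print(n,K.round(1).tolist(),T.round(3).tolist())
    for l in ['frame','hook','hook_block','bin','gate','jar_black','jar_white','masking_tape','screwdriver_red']:
        for r in vision.masks_of(n,l)[:1]:
            P=pts(K,T,d,r['pixels'])
            print(n,l,round(r['p'],2),r['extent'],np.percentile(P,[2,50,98],axis=0).round(3).tolist() if len(P) else None)
            np.save(f'pics/m_{n}_{l}.npy',r['pixels'])
print(status.observe()['time_s'])
E
```

```text
pics
{'time_s': 0.0, 'q': array([ 5.68788558e+01,  2.18398803e+01,  7.43851676e+01,  6.08626065e-04,
        8.38587943e+01, -1.23369032e+01]), 'qvel': array([-0.06905721, -0.0620274 ,  0.05171325, -0.01586784,  0.01554559,
        0.10558633]), 'joint_efforts': array([ 9.86681789e-05, -4.48469174e+01, -2.31263298e+01, -2.72284269e-04,
        4.83468917e-03, -7.87560566e-05]), 'position': array([0.19500936, 0.51394712, 0.23071975]), 'tool_rot': array([[-9.34922776e-01,  3.54850320e-01, -8.08420597e-04],
       [ 3.54851094e-01,  9.34922036e-01, -1.21978591e-03],
       [ 3.22968809e-04, -1.42727457e-03, -9.99998929e-01]]), 'ft_force': array([ 0.65633201, -0.18050142, -0.13492459]), 'wrist_torque': array([-0.03008   ,  0.01358743,  0.02274829]), 'grip_width': 0.0854421501113904}
scene [[614.2, 0.0, 325.8], [0.0, 614.2, 244.4], [0.0, 0.0, 1.0]] [[0.575, -0.538, 0.616, -0.568], [-0.818, -0.374, 0.438, -0.818], [-0.005, -0.756, -0.655, 1.287], [0.0, 0.0, 0.0, 1.0]]
scene frame 0.61 [373.5, 147.2, 436.6, 305.7] [[0.567, -0.337, 0.003], [0.647, -0.236, 0.26], [0.732, -0.114, 0.38]]
scene 
[... 1454 characters left out ...]
0.048], [0.568, -0.392, 0.066]]
side masking_tape 0.68 [268.3, 360.6, 297.9, 390.1] [[0.577, 0.304, 0.001], [0.608, 0.344, 0.021], [0.638, 0.369, 0.027]]
side screwdriver_red 0.74 [375.6, 353.9, 389.0, 419.0] [[0.354, 0.281, 0.01], [0.373, 0.34, 0.02], [0.393, 0.44, 0.026]]
wrist [[348.1, 0.0, 320.3], [0.0, 348.1, 237.1], [0.0, 0.0, 1.0]] [[0.356, 0.888, 0.292, 0.12], [0.935, -0.338, -0.11, 0.542], [0.001, 0.312, -0.95, 0.374], [0.0, 0.0, 0.0, 1.0]]
wrist hook_block 0.7 [229.8, 417.7, 254.0, 437.7] [[0.434, 0.291, 0.0], [0.44, 0.303, 0.009], [0.449, 0.322, 0.023]]
wrist screwdriver_red 0.92 [200.2, 363.3, 331.4, 395.3] [[0.355, 0.296, 0.004], [0.369, 0.341, 0.018], [0.395, 0.445, 0.025]]
1.5
```

Run:
```python
import cv2
a=cv2.imread('pics/scene0.png');b=cv2.imread('pics/side0.png')
cv2.imwrite('pics/c1.png',cv2.resize(a[130:350,190:490],(800,587),interpolation=cv2.INTER_CUBIC))
cv2.imwrite('pics/c2.png',cv2.resize(b[110:430,210:430],(412,600),interpolation=cv2.INTER_CUBIC))
```

```text
(no output)
```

View pics/c1.png

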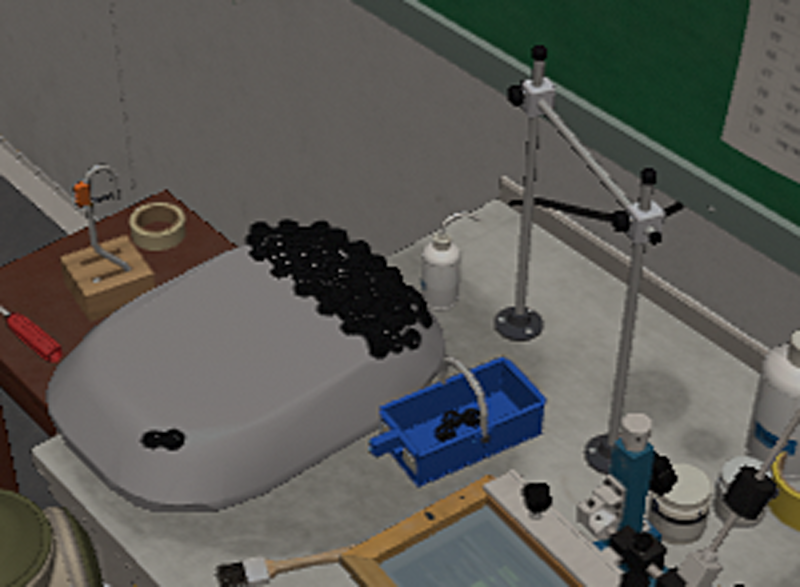

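View pics/c2.png

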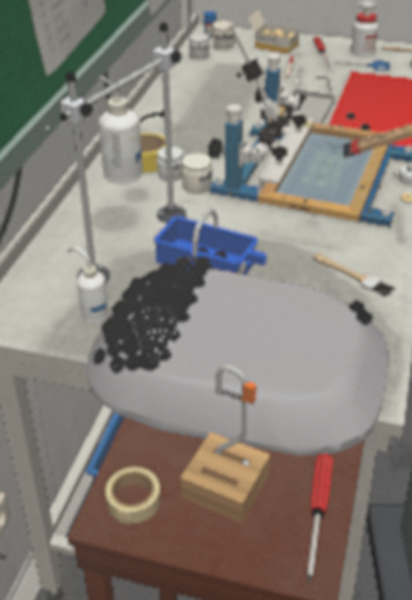

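View pics/wrist0.png

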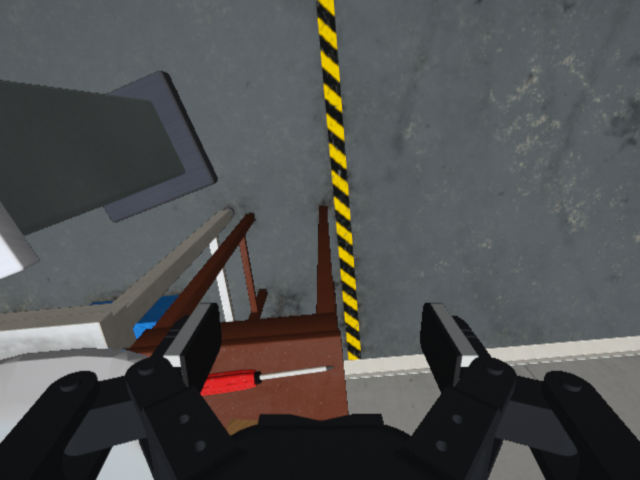

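```bash
cat > fit.py <<'E'
from h import *
C={}
for n in ['scene','side']:
    im=cv2.imread(f'pics/{n}0.png')[:,:,::-1].astype(int); d=np.load(f'pics/{n}0.npy'); K,T=cam2world(n)
    full=np.ones(d.shape,bool); v,u=np.nonzero(d>0); P=pts(K,T,d,full); col=im[v,u]
    C[n]=(P,col)
    r,g,b=col.T
    org=(r>150)&(g<120)&(g>40)&(b<70)&(P[:,2]>0.1)
    print(n,'orange',org.sum(),np.median(P[org],0).round(4),P[org].min(0).round(3),P[org].max(0).round(3))
    blu=(b>90)&(b>r*2)&(abs(P[:,0]-.52)<.15)&(abs(P[:,1]+.17)<.12)&(P[:,2]>.004)&(P[:,2]<.07)
    q=P[blu]
    rim=q[(q[:,2]>.046)&(q[:,2]<.058)]
    print('bin rect all',cv2.minAreaRect(q[:,:2].astype(np.float32)),'rim',len(rim),cv2.minAreaRect(rim[:,:2].astype(np.float32)),np.percentile(q[:,2],99))
    m=np.load(f'pics/m_{n}_hook_block.npy'); q=pts(K,T,d,m); t=q[(q[:,2]>.034)&(q[:,2]<.046)]
    print('block top',len(t),cv2.minAreaRect(t[:,:2].astype(np.float32)),np.median(t[:,2]))
    m=np.load(f'pics/m_{n}_frame.npy'); q=pts(K,T,d,m)
    q=q[(abs(q[:,0]-.65)<.12)&(abs(q[:,1]+.23)<.17)]
    # posts
    print('yaxis clusters'); 
    qq=q[(q[:,2]>.05)&(q[:,2]<.26)]
    for s in (qq[:,1]>-.23,qq[:,1]<=-.23):
        c=qq[s]; print('post',len(c),np.median(c,0).round(4),c.std(0).round(4))
    # bar
    bb=q[(q[:,2]>.285)&(q[:,2]<.355)&(q[:,1]>-.29)&(q[:,1]<-.16)]
    print('bar',len(bb),np.median(bb,0).round(4),bb.std(0).round(4))
    # bowl
    mo=(abs(P[:,0]-.45)<.3)&(P[:,1]>-.12)&(P[:,1]<.25)&(P[:,2]>.02)&(P[:,2]<.25)
    q=P[mo]; print('mound',q.min(0).round(3),q.max(0).round(3))
    H=np.zeros((12,9))
    for i in range(12):
        for j in range(9):
            s=(abs(q[:,0]-(.2+.05*i))<.025)&(abs(q[:,1]-(-.13+.05*j))<.025); H[i,j]=q[s,2].max()*1000 if s.any() else 0
    print(H.round().astype(int))
E
python3 fit.py
```

```text
scene orange 8 [0.4619 0.3045 0.1799] [0.453 0.299 0.177] [0.467 0.309 0.183]
bin rect all ((0.5224637389183044, -0.17439419031143188), (0.09158961474895477, 0.22905464470386505), 65.6574935913086) rim 287 ((0.5094509124755859, -0.16850705444812775), (0.09158961474895477, 0.20048952102661133), 65.6574935913086) 0.05788324645316838
block top 418 ((0.48999419808387756, 0.31021541357040405), (0.09565854072570801, 0.08873902261257172), 62.82306671142578) 0.03972792857046126
yaxis clusters
post 220 [ 0.7152 -0.131   0.1624] [0.0038 0.0036 0.0606]
post 245 [ 0.5881 -0.3232  0.1624] [0.0035 0.0033 0.0611]
bar 132 [ 0.647  -0.2365  0.3246] [0.0263 0.0395 0.0028]
mound [ 0.239 -0.12   0.02 ] [0.747 0.249 0.131]
[[  0   0   0   0   0   0   0   0   0]
 [  0   0  28  76  78  56  35   0   0]
 [  0   0  65  82  78  77  76  64  21]
 [  0  28  77  78  78  77  78  78  32]
 [  0  57  80  78  80  79  79  77  42]
 [ 55  73  79  79  78  80  79  80   0]
 [ 56  93  95  80  80  81  80  75   0]
 [ 23  98  98  99  96  90  84  70   0]
 [  0  86  96  97  90  93  94   0   0]
 [  0  58  91  91  94  95  94   0   0
[... 562 characters left out ...]
 clusters
post 212 [ 0.7165 -0.1264  0.1681] [0.0033 0.0025 0.0609]
post 188 [ 0.59   -0.3184  0.1607] [0.0034 0.0034 0.0618]
bar 104 [ 0.6492 -0.2267  0.3251] [0.024  0.0366 0.0022]
mound [ 0.244 -0.12   0.02 ] [0.738 0.25  0.191]
[[  0   0   0   0   0   0   0   0   0]
 [  0   0   0  42  75  48  37   0   0]
 [  0   0   0  80  78  74  76  67  22]
 [  0   0  75  76  76  76  76  75  41]
 [ 48   0  75  76  77  76  75  75  44]
 [ 56  56  75  75  76  76  76  75  37]
 [ 54  92  95  76  78  76  76  74   0]
 [  0  93  97  95  95  85  83  74   0]
 [  0  89  95  95  85  92  92  56   0]
 [  0   0  91  92  91  92  92  21   0]
 [191   0 130  74  57  57  30   0   0]
 [  0   0 126   0   0   0   0   0   0]]
```

```bash
cat >> h.py <<'E'
from scipy.spatial.transform import Rotation as Rot
def go(x,y,z,yaw):
    """yaw: world yaw (deg) of hook/frame-like x axis; tool x = opposite, tool y = its y"""
    s=status.observe(); R=np.array(s['tool_rot']); a=np.radians(yaw)
    D=np.array([[-np.cos(a),-np.sin(a),0],[-np.sin(a),np.cos(a),0],[0,0,-1]])
    t=R.T@(np.array([x,y,z])-s['position'])/.05
    w=Rot.from_matrix(R.T@D).as_rotvec(degrees=True)/8
    print('t',s['time_s'],'row',t.round(3).tolist(),w.round(3).tolist(),'pos',np.array(s['position']).round(4),'F',np.array(s['ft_force']).round(2),'yaw',np.degrees(np.arctan2(-R[1,0],-R[0,0])).round(2),'tilt',R[:2,2].round(4),'grip',round(s['grip_width'],4))
E
python3 -c "
from h import *
go(.42,.325,.28,-26)"
```

```text
t 1.5 row [-5.546, -1.941, -0.974] [-0.0, 0.0, 0.651] pos [0.1952 0.5142 0.2313] F [-0.17 -0.25 -0.33] yaw -20.79 tilt [ 0. -0.] grip 0.0853
```

send_rows --pt "-1.1 -0.4 -0.4 0 0 0.2 85" --pt "-2.2 -0.8 -0.97 0 0 0.4 85" --pt "-3.3 -1.2 -0.97 0 0 0.65 85" --pt "-4.4 -1.6 -0.97 0 0 0.65 85" --pt "-5.55 -1.94 -0.97 0 0 0.65 85"

```text
time_s: 2.12
position: [0.4214, 0.3236, 0.2801]
tool_rot: [[-0.899, 0.438, 0.0], [0.438, 0.899, 0.0], [-0.0, 0.0, -1.0]]
ft_force: [0.1, 0.5, -0.9]
grip_width: 0.0852
```

send_rows --pt "0 0 0 0 0 0 50"

```text
time_s: 2.25
position: [0.4228, 0.3227, 0.2793]
tool_rot: [[-0.897, 0.443, -0.0], [0.443, 0.897, -0.001], [-0.0, -0.001, -1.0]]
ft_force: [-0.6, 1.1, -0.4]
grip_width: 0.0697
```

Run:
```python
from h import *
s,im,d=grab('wrist','w1'); go(.4577,.3068,.147,-26)
K,T=cam2world('wrist',s)
P=pts(K,T,d,np.ones(d.shape,bool)); v,u=np.nonzero(d>0); r,g,b=im[v,u].T.astype(int)
o=(r>130)&(g<120)&(b<70)&(P[:,2]>.1)
q=P[o]; print(o.sum(), np.percentile(q,[2,50,98],axis=0).round(4)); 
t=q[q[:,2]>.177]; print(len(t),cv2.minAreaRect(t[:,:2].astype(np.float32)))
```

```text
t 2.3 row [-0.808, 0.014, 2.65] [-0.003, -0.004, -0.02] pos [0.4212 0.324  0.2795] F [0.   0.03 0.69] yaw -26.16 tilt [-0.0006 -0.0001] grip 0.062
296 [[0.4541 0.2986 0.1553]
 [0.4583 0.3053 0.1792]
 [0.467  0.31   0.1819]]
185 ((0.4615280330181122, 0.3038983941078186), (0.009365289472043514, 0.012826604768633842), 63.968170166015625)
```

View pics/w1.png

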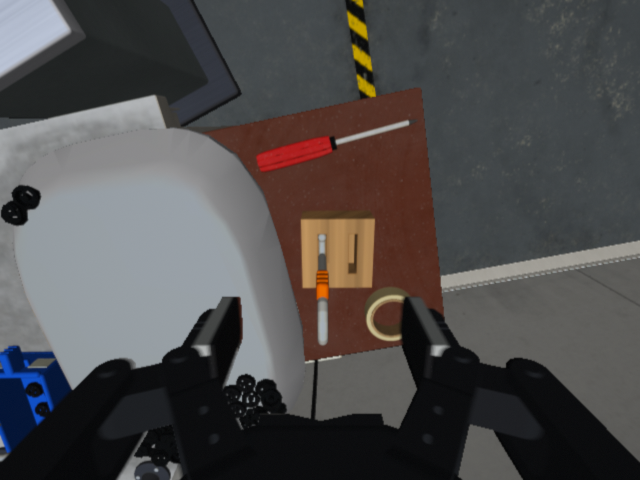

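```bash
python3 -c "
from h import *
go(.4585,.3055,.147,-26)"
```

```text
t 2.3 row [-0.833, -0.002, 2.65] [-0.003, -0.004, -0.02] pos [0.4212 0.324  0.2795] F [0.   0.03 0.69] yaw -26.16 tilt [-0.0006 -0.0001] grip 0.062
```

send_rows --pt "-0.6 0 0.3 0 0 0 40" --pt "-0.83 0 1.2 0 0 0 36" --pt "-0.83 0 2.0 0 0 0 32" --pt "-0.83 0 2.65 0 0 0 30" --pt "-0.83 0 2.65 0 0 0 28"

```text
time_s: 2.92
position: [0.4557, 0.3074, 0.1458]
tool_rot: [[-0.9, 0.437, -0.004], [0.437, 0.9, -0.001], [0.003, -0.003, -1.0]]
ft_force: [0.1, 0.4, 0.7]
grip_width: 0.0279
```

Run:
```python
from h import *
s,im,d=grab('wrist','w2'); go(.4585,.3055,.147,-26)
```

```text
t 2.975 row [-0.051, -0.024, 0.013] [-0.004, -0.005, 0.012] pos [0.4567 0.3077 0.1476] F [-0.27  0.83  0.71] yaw -25.9 tilt [-0.0009 -0.0002] grip 0.0282
```

View pics/w2.png

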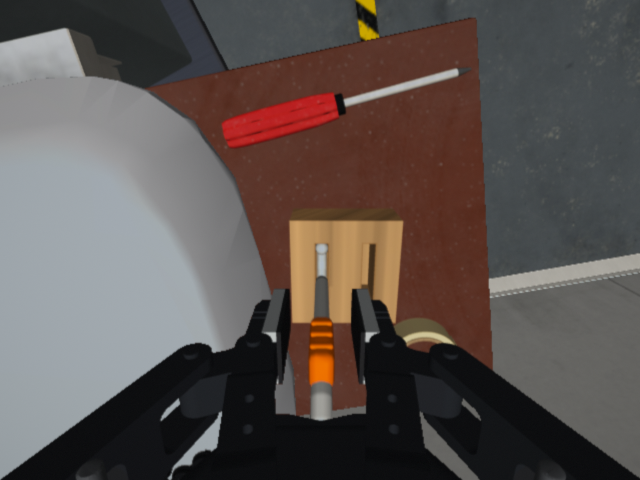

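send_rows --pt "-0.03 0 0 0 0 0 14" --pt "-0.03 0 0 0 0 0 6" --pt "-0.03 0 0 0 0 0 4" --pt "-0.03 0 0 0 0 0 4" --grip_force 70

```text
time_s: 3.48
position: [0.4593, 0.3064, 0.149]
tool_rot: [[-0.899, 0.438, 0.003], [0.438, 0.899, 0.001], [-0.002, 0.002, -1.0]]
ft_force: [-2.2, -1.6, 6.8]
grip_width: 0.0089
```

send_rows --pt "0 0 -0.2 0 0 0 4" --pt "0 0 -0.6 0 0 0 4" --pt "0 0 -1.0 0 0 0 4"

```text
time_s: 3.85
position: [0.4588, 0.3062, 0.1985]
tool_rot: [[-0.899, 0.438, 0.0], [0.438, 0.899, 0.0], [0.0, 0.0, -1.0]]
ft_force: [-0.3, -0.4, -0.9]
grip_width: 0.0092
```

```bash
python3 -c "
from h import *
go(.574,-.172,.358,-33.5)"
```

```text
t 3.85 row [-6.263, -7.586, -3.191] [0.002, -0.0, 0.938] pos [0.4588 0.3062 0.1985] F [-0.27 -0.36 -0.89] yaw -25.99 tilt [0.     0.0002] grip 0.0092
```

send_rows --pt "0 0 -1.0 0 0 0 4" --pt "-0.2 -0.4 -2.0 0 0 0.1 4" --pt "-0.8 -1.1 -2.8 0 0 0.2 4" --pt "-1.5 -1.9 -3.19 0 0 0.4 4" --pt "-2.2 -2.8 -3.19 0 0 0.5 4"

```text
time_s: 4.47
position: [0.4967, 0.1308, 0.3592]
tool_rot: [[-0.866, 0.5, 0.004], [0.5, 0.866, 0.0], [-0.003, 0.002, -1.0]]
ft_force: [-0.2, -0.4, -1.9]
grip_width: 0.0088
```

```bash
python3 -c "
from h import *
go(.574,-.172,.358,-33.5)"
```

```text
t 4.475 row [-4.365, -4.474, 0.028] [0.017, 0.024, 0.441] pos [0.4967 0.1308 0.3592] F [-0.17 -0.41 -1.9 ] yaw -29.97 tilt [0.0041 0.0003] grip 0.0088
```

send_rows --pt "-0.8 -0.9 0 0 0 0.1 4" --pt "-1.7 -1.8 0 0 0 0.2 4" --pt "-2.6 -2.7 0 0 0 0.3 4" --pt "-3.5 -3.6 0.0 0 0 0.4 4" --pt "-4.3 -4.4 0.0 0 0 0.43 4"

```text
time_s: 5.1
position: [0.5726, -0.1678, 0.3576]
tool_rot: [[-0.834, 0.551, 0.001], [0.551, 0.834, 0.0], [-0.0, 0.0, -1.0]]
ft_force: [1.0, 0.4, -1.1]
grip_width: 0.009
```

send_rows --pt "-0.03 -0.05 0 0 0 0.02 4" --pt "-0.03 -0.05 0 0 0 0.02 4"

```text
time_s: 5.35
position: [0.5723, -0.1686, 0.3572]
tool_rot: [[-0.833, 0.553, 0.0], [0.553, 0.833, 0.0], [0.0, 0.0, -1.0]]
ft_force: [0.8, 1.0, -0.7]
grip_width: 0.0087
```

Run:
```python
from h import *
for n in ['side','scene','wrist']:
    s,im,d=grab(n,n+'2')
    K,T=cam2world(n,s)
    if n!='wrist': cv2.imwrite(f'pics/{n}2c.png',cv2.resize(im[100:280,200:460,::-1],(780,540),interpolation=cv2.INTER_CUBIC))
    for l in ['hook','frame']:
        for r in vision.masks_of(n,l)[:1]:
            P=pts(K,T,d,r['pixels']); print(n,l,r['p'],r['extent'],np.percentile(P,[2,50,98],axis=0).round(3).tolist())
go(.574,-.172,.358,-33.5)
```

```text
side hook 0.73 [287.1, 134.3, 304.1, 192.0] [[0.575, -0.248, 0.192], [0.583, -0.174, 0.302], [0.612, -0.165, 0.388]]
side frame 0.68 [240.9, 139.3, 309.7, 261.2] [[0.58, -0.324, 0.006], [0.711, -0.129, 0.245], [0.731, -0.108, 0.377]]
scene hook 0.51 [373.2, 178.9, 392.3, 224.0] [[0.574, -0.194, 0.219], [0.589, -0.181, 0.261], [0.611, -0.17, 0.366]]
scene frame 0.71 [191.6, 248.2, 213.9, 262.7] [[0.351, 0.277, 0.003], [0.364, 0.31, 0.021], [0.379, 0.361, 0.028]]
wrist hook 0.84 [307.0, 231.8, 332.7, 419.0] [[0.568, -0.187, 0.222], [0.578, -0.173, 0.388], [0.599, -0.164, 0.403]]
wrist frame 0.85 [91.5, 230.3, 537.5, 418.5] [[0.564, -0.344, 0.002], [0.61, -0.3, 0.189], [0.736, -0.109, 0.338]]
t 5.8 row [-0.065, -0.045, -0.019] [0.0, 0.002, -0.006] pos [ 0.5725 -0.1683  0.357 ] F [-0.21  0.42 -1.08] yaw -33.55 tilt [ 0.0002 -0.0001] grip 0.0091
```

View pics/side2c.png

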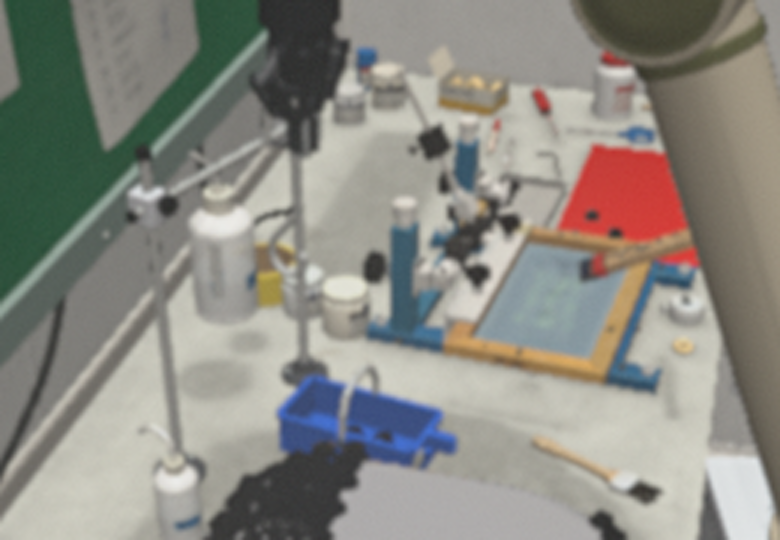

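View pics/scene2c.png

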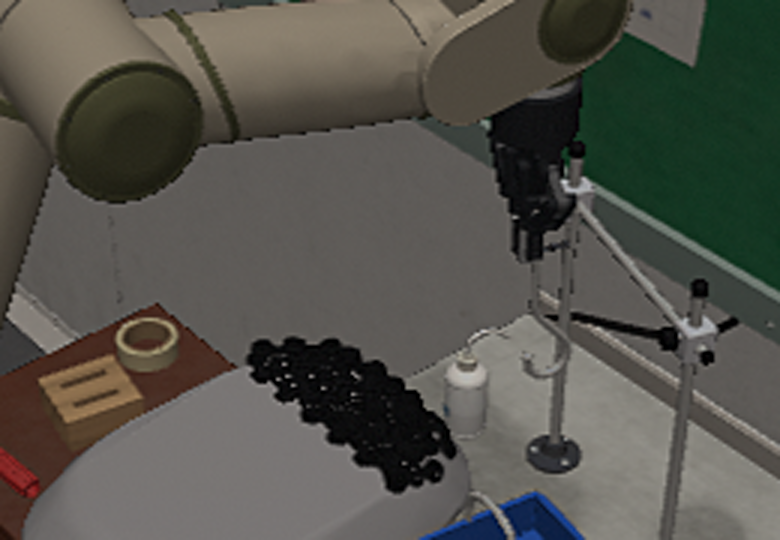

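View pics/wrist2.png

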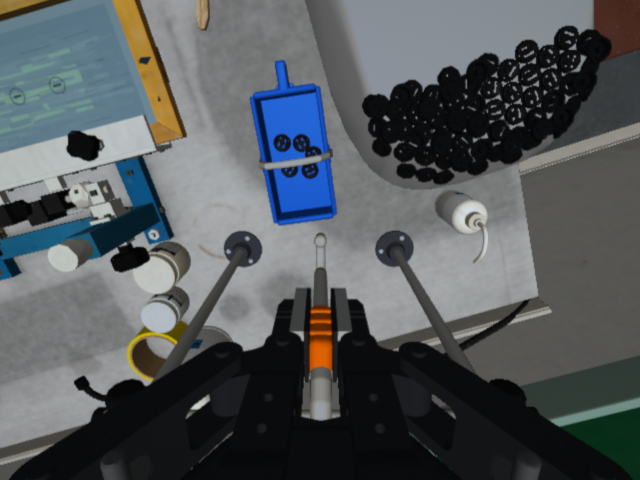

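Run:
```python
from h import *
s=status.observe(); K,T=cam2world('wrist',s); d=np.load('pics/wrist2.npy'); im=cv2.imread('pics/wrist2.png')[:,:,::-1].astype(int)
def ray(u,v,z):
    r=T[:3,:3]@np.array([(u-K[0,2])/K[0,0],(v-K[1,2])/K[1,1],1]); return T[:3,3]+r*(z-T[2,3])/r[2]
for z in (.008,.012): print(ray(243,247,z).round(4),ray(394,246,z).round(4))
P=pts(K,T,d,np.ones(d.shape,bool)); v,u=np.nonzero(d>0); r,g,b=im[v,u].T
R=s['tool_rot'];p=s['position']
L=(P-p)@R; L[:,0]*=-1; L[:,2]*=-1   # hook-like axes
o=(r>150)&(g<120)&(g>40)&(b<70)&(P[:,2]>.3); q=L[o]; print('orange',len(q),np.percentile(q,[2,50,98],axis=0).round(4)); t=q[q[:,2]>np.percentile(q[:,2],98)-.004];print(t.min(0).round(4),t.max(0).round(4),t.mean(0).round(4))
m=(abs(L[:,1])<.02)&(abs(L[:,0]-.02)<.07)&(P[:,2]>.19)&(r>60)&(abs(r-b)<30)&(P[:,2]<.42)
q=L[m]
for z in np.arange(-.15,.09,.01):
    k=abs(q[:,2]-z)<.005
    if k.sum()>2: print(round(z,3),k.sum(),q[k].min(0).round(4),np.median(q[k],0).round(4),q[k].max(0).round(4))
bl=(b>90)&(b>r*2)&(P[:,2]>.044)&(P[:,2]<.058)&(abs(P[:,0]-.52)<.15)&(abs(P[:,1]+.17)<.12)
print('bin',cv2.minAreaRect(P[bl][:,:2].astype(np.float32)))
# bail
k=(P[:,2]>.09)&(P[:,2]<.11)&(abs(P[:,0]-.52)<.08)&(abs(P[:,1]+.17)<.08)
print('bail',k.sum(),np.median(P[k],0).round(4),P[k].min(0).round(4),P[k].max(0).round(4))
```

```text
[ 0.5886 -0.319   0.008 ] [ 0.7126 -0.1295  0.008 ]
[ 0.5879 -0.3174  0.012 ] [ 0.7109 -0.1295  0.012 ]
orange 787 [[-0.0037 -0.005   0.0096]
 [ 0.0008 -0.0012  0.0311]
 [ 0.009   0.003   0.0326]]
[-0.0023 -0.005   0.0289] [0.0103 0.0031 0.0331] [ 0.0031 -0.001   0.0314]
-0.14 98 [ 0.0192 -0.0046 -0.1382] [ 0.0272 -0.002  -0.1359] [ 0.0372  0.0023 -0.135 ]
-0.13 96 [ 0.0046 -0.0046 -0.135 ] [ 0.0324 -0.0011 -0.1339] [ 0.0387  0.0023 -0.1256]
-0.12 14 [ 0.0029 -0.005  -0.1244] [ 0.0039 -0.0011 -0.1202] [ 0.0048  0.0021 -0.1152]
-0.11 128 [ 0.0022 -0.0058 -0.1148] [ 0.0059 -0.0011 -0.111 ] [ 0.012   0.0036 -0.1079]
-0.07 5 [ 0.0099 -0.0038 -0.0693] [ 0.0109  0.0008 -0.0674] [ 0.0115  0.0021 -0.0669]
-0.06 22 [ 0.0067 -0.0049 -0.0633] [ 0.0078 -0.0021 -0.0574] [ 0.0111  0.0027 -0.055 ]
-0.05 86 [ 0.0063 -0.0049 -0.055 ] [ 0.0073 -0.0011 -0.0497] [ 0.0111  0.003  -0.0451]
-0.04 97 [ 0.0064 -0.0047 -0.0449] [ 0.0074 -0.0011 -0.0397] [ 0.0106  0.003  -0.0353]
-0.03 108 [ 0.0064 -0.005  -0.0349] [ 0.0075 -0.0012 -0.0297] [ 0.011   0.0028 -0.0251]
-0.02 114 [ 0.0064 -0.0049 -0.025 ] [ 0.0075 -0.0017 -0.0201] [ 0.0106  0.0026 -0.015 ]
-0.01 5 [ 0.0069 -0.0022 -0.0148] [ 0.0072 -0.0012 -0.0146] [ 0.0073 -0.0001 -0.0141]
0.0 38 [-0.0112 -0.0118  0.0017] [-0.0106  0.0042  0.0032] [-0.0099  0.01    0.0049]
0.01 197 [-0.0117 -0.0119  0.005 ] [-0.0108  0.0062  0.0099] [-0.0063  0.017   0.0149]
0.02 172 [-0.0118 -0.019   0.015 ] [-0.0107  0.006   0.0201] [-0.0065  0.0171  0.0249]
0.03 365 [-0.0119 -0.0115  0.025 ] [-0.0105 -0.0008  0.0322] [0.0118 0.017  0.035 ]
0.04 1037 [-0.0123 -0.0181  0.035 ] [ 0.012  -0.0012  0.0396] [0.0208 0.0174 0.045 ]
0.05 153 [ 0.012  -0.0075  0.045 ] [ 0.0177 -0.0008  0.0456] [0.0198 0.0027 0.0513]
bin ((0.5096101760864258, -0.16858918964862823), (0.0885915756225586, 0.19666826725006104), 65.11664581298828)
bail 423 [ 0.5241 -0.1739  0.1007] [ 0.5067 -0.2065  0.0902] [ 0.5404 -0.1433  0.1055]
```

send_rows --pt "-0.3 0 0 0 0 0 4" --pt "-0.6 0 0 0 0 0 4" --pt "-0.9 0 0 0 0 0 4" --pt "-1.15 0 0 0 0 0 4" --pt "-1.36 0 0 0 0 0 4"

```text
time_s: 6.42
position: [0.6296, -0.2065, 0.3566]
tool_rot: [[-0.833, 0.553, -0.0], [0.553, 0.833, 0.0], [0.0, -0.0, -1.0]]
ft_force: [0.4, -0.2, -0.8]
grip_width: 0.0088
```

send_rows --pt "-0.02 0 0 0 0 0 4" --pt "-0.06 0 0 0 0 0 4"

```text
time_s: 6.68
position: [0.6315, -0.2078, 0.357]
tool_rot: [[-0.833, 0.553, 0.0], [0.553, 0.833, 0.0], [0.0, 0.0, -1.0]]
ft_force: [-0.6, 0.9, -1.2]
grip_width: 0.0087
```

send_rows --pt "-0.02 0 0 0 0 0 4" --pt "-0.04 0 0 0 0 0 4"

```text
time_s: 6.92
position: [0.6332, -0.209, 0.357]
tool_rot: [[-0.833, 0.553, 0.0], [0.553, 0.833, -0.0], [-0.0, 0.0, -1.0]]
ft_force: [0.7, -0.2, -1.1]
grip_width: 0.0088
```

send_rows --pt "-0.02 0 0 0 0 0 4" --pt "-0.04 0 0 0 0 0 4"

```text
time_s: 7.18
position: [0.635, -0.2103, 0.3569]
tool_rot: [[-0.833, 0.553, 0.0], [0.553, 0.833, -0.0], [-0.0, 0.0, -1.0]]
ft_force: [0.5, -0.5, -1.3]
grip_width: 0.0089
```

send_rows --pt "-0.02 0 0 0 0 0 4" --pt "-0.04 0 0 0 0 0 4"

```text
time_s: 7.42
position: [0.6367, -0.2114, 0.3568]
tool_rot: [[-0.833, 0.553, -0.0], [0.553, 0.833, 0.0], [0.0, -0.0, -1.0]]
ft_force: [-0.3, -0.5, -2.2]
grip_width: 0.0088
```

send_rows --pt "-0.02 0 0 0 0 0 4" --pt "-0.04 0 0 0 0 0 4"

```text
time_s: 7.68
position: [0.6384, -0.2125, 0.3568]
tool_rot: [[-0.833, 0.553, -0.0], [0.553, 0.833, 0.0], [0.0, -0.0, -1.0]]
ft_force: [0.0, 0.1, -1.4]
grip_width: 0.0087
```

send_rows --pt "-0.02 0 0 0 0 0 4" --pt "-0.04 0 0 0 0 0 4"

```text
time_s: 7.92
position: [0.6401, -0.2136, 0.3568]
tool_rot: [[-0.833, 0.553, -0.0], [0.553, 0.833, 0.0], [0.0, -0.0, -1.0]]
ft_force: [-0.4, 0.7, -1.6]
grip_width: 0.0094
```

send_rows --pt "-0.02 0 0 0 0 0 4" --pt "-0.04 0 0 0 0 0 4"

```text
time_s: 8.18
position: [0.6412, -0.2143, 0.3568]
tool_rot: [[-0.833, 0.553, -0.002], [0.553, 0.833, 0.001], [0.002, -0.0, -1.0]]
ft_force: [-5.5, 3.6, -0.4]
grip_width: 0.0087
```

send_rows --pt "0.1 0 0 0 0 0 4" --pt "0.18 0 0 0 0 0 4" --pt "0.18 0 0.2 0 0 0 4" --pt "0.18 0 0.4 0 0 0 4" --pt "0.18 0 0.5 0 0 0 4"

```text
time_s: 8.8
position: [0.6341, -0.2097, 0.3305]
tool_rot: [[-0.833, 0.553, -0.002], [0.553, 0.833, 0.001], [0.002, -0.0, -1.0]]
ft_force: [-0.2, -1.0, -1.2]
grip_width: 0.0089
```

send_rows --pt "0 0 0.03 0 0 0 4" --pt "0 0 0.06 0 0 0 4"

```text
time_s: 9.05
position: [0.6343, -0.2098, 0.329]
tool_rot: [[-0.833, 0.553, 0.0], [0.553, 0.833, -0.0], [-0.001, 0.0, -1.0]]
ft_force: [0.7, 0.6, -0.9]
grip_width: 0.0085
```

send_rows --pt "0 0 0.03 0 0 0 4" --pt "0 0 0.06 0 0 0 4"

```text
time_s: 9.3
position: [0.6342, -0.2098, 0.3258]
tool_rot: [[-0.833, 0.553, 0.0], [0.553, 0.833, -0.0], [-0.0, -0.0, -1.0]]
ft_force: [-0.1, 0.2, -0.6]
grip_width: 0.0085
```

send_rows --pt "0 0 0.03 0 0 0 4" --pt "0 0 0.06 0 0 0 4"

```text
time_s: 9.55
position: [0.6342, -0.2097, 0.3235]
tool_rot: [[-0.833, 0.553, 0.001], [0.553, 0.833, -0.001], [-0.001, 0.0, -1.0]]
ft_force: [-0.9, 0.1, 2.5]
grip_width: 0.0087
```

send_rows --pt "0 0 0.03 0 0 0 4" --pt "0 0 0.06 0 0 0 4"

```text
time_s: 9.8
position: [0.6343, -0.2098, 0.3202]
tool_rot: [[-0.833, 0.553, 0.001], [0.553, 0.833, -0.001], [-0.001, 0.0, -1.0]]
ft_force: [-0.1, 0.2, 4.3]
grip_width: 0.0087
```

send_rows --pt "0 0 0.03 0 0 0 4" --pt "0 0 0.06 0 0 0 4"

```text
time_s: 10.05
position: [0.6343, -0.2098, 0.317]
tool_rot: [[-0.833, 0.553, 0.001], [0.553, 0.833, -0.0], [-0.001, 0.0, -1.0]]
ft_force: [0.0, 0.7, 4.7]
grip_width: 0.0088
```

send_rows --pt "0 0 0.03 0 0 0 4" --pt "0 0 0.06 0 0 0 4"

```text
time_s: 10.3
position: [0.6341, -0.2096, 0.3138]
tool_rot: [[-0.833, 0.553, -0.0], [0.553, 0.833, 0.0], [0.0, -0.0, -1.0]]
ft_force: [-1.1, 0.8, 4.8]
grip_width: 0.0085
```

send_rows --pt "0 0 0.03 0 0 0 4" --pt "0 0 0.06 0 0 0 4"

```text
time_s: 10.55
position: [0.634, -0.2096, 0.3107]
tool_rot: [[-0.833, 0.553, -0.0], [0.553, 0.833, 0.0], [0.001, -0.0, -1.0]]
ft_force: [-2.1, 0.7, 4.1]
grip_width: 0.0092
```

send_rows --pt "0 0 0.03 0 0 0 4" --pt "0 0 0.06 0 0 0 4"

```text
time_s: 10.8
position: [0.6341, -0.2096, 0.3076]
tool_rot: [[-0.833, 0.553, -0.001], [0.553, 0.833, 0.0], [0.001, -0.0, -1.0]]
ft_force: [-2.2, 1.3, 4.2]
grip_width: 0.0088
```

send_rows --pt "0 0 0.03 0 0 0 4" --pt "0 0 0.06 0 0 0 4"

```text
time_s: 11.05
position: [0.6341, -0.2097, 0.3046]
tool_rot: [[-0.833, 0.553, -0.0], [0.553, 0.833, 0.0], [0.001, -0.0, -1.0]]
ft_force: [-2.5, 2.2, 3.9]
grip_width: 0.0084
```

send_rows --pt "0 0 0.03 0 0 0 4" --pt "0 0 0.06 0 0 0 4"

```text
time_s: 11.3
position: [0.6341, -0.2097, 0.3016]
tool_rot: [[-0.833, 0.553, -0.0], [0.553, 0.833, 0.0], [0.0, -0.0, -1.0]]
ft_force: [-2.4, 1.4, 2.9]
grip_width: 0.0089
```

send_rows --pt "0 0 0.03 0 0 0 4" --pt "0 0 0.06 0 0 0 4"

```text
time_s: 11.55
position: [0.6341, -0.2097, 0.2986]
tool_rot: [[-0.833, 0.553, -0.0], [0.553, 0.833, 0.0], [0.0, -0.0, -1.0]]
ft_force: [-3.3, 1.5, 2.8]
grip_width: 0.0088
```

send_rows --pt "0 0 0.03 0 0 0 4" --pt "0 0 0.06 0 0 0 4"

```text
time_s: 11.8
position: [0.6342, -0.2097, 0.2957]
tool_rot: [[-0.833, 0.553, -0.0], [0.553, 0.833, -0.0], [-0.0, -0.0, -1.0]]
ft_force: [-2.0, 2.2, 2.6]
grip_width: 0.0086
```

Now finer steps toward home (expected near z ≈ 0.284).

send_rows --pt "0 0 0.03 0 0 0 4" --pt "0 0 0.06 0 0 0 4"

```text
time_s: 12.05
position: [0.6341, -0.2097, 0.2925]
tool_rot: [[-0.833, 0.553, -0.001], [0.553, 0.833, 0.0], [0.001, -0.0, -1.0]]
ft_force: [-3.4, 1.4, 0.3]
grip_width: 0.0089
```

send_rows --pt "0 0 0.02 0 0 0 4" --pt "0 0 0.04 0 0 0 4"

```text
time_s: 12.3
position: [0.634, -0.2096, 0.2903]
tool_rot: [[-0.833, 0.553, -0.001], [0.553, 0.833, 0.001], [0.001, -0.0, -1.0]]
ft_force: [-3.9, 2.9, -1.2]
grip_width: 0.0088
```

send_rows --pt "0 0 0.02 0 0 0 4" --pt "0 0 0.04 0 0 0 4"

```text
time_s: 12.55
position: [0.6341, -0.2096, 0.2882]
tool_rot: [[-0.833, 0.553, -0.001], [0.553, 0.833, 0.001], [0.001, -0.0, -1.0]]
ft_force: [0.2, 0.0, -2.5]
grip_width: 0.009
```

send_rows --pt "0 0 0.02 0 0 0 4" --pt "0 0 0.02 0 0 0 4"

```text
time_s: 12.8
position: [0.6345, -0.21, 0.2879]
tool_rot: [[-0.833, 0.553, 0.001], [0.553, 0.833, -0.001], [-0.001, 0.0, -1.0]]
ft_force: [0.4, 0.2, -1.6]
grip_width: 0.0089
```

Gate appears to have snapped (lateral force gone). Press the last millimetres home.

send_rows --pt "0 0 0.02 0 0 0 4" --pt "0 0 0.02 0 0 0 4"

```text
time_s: 13.05
position: [0.6342, -0.2098, 0.2868]
tool_rot: [[-0.833, 0.553, 0.0], [0.553, 0.833, -0.0], [-0.0, -0.0, -1.0]]
ft_force: [-0.5, -0.0, -1.8]
grip_width: 0.0088
```

send_rows --pt "0 0 0.02 0 0 0 4" --pt "0 0 0.02 0 0 0 4"

```text
time_s: 13.3
position: [0.6342, -0.2097, 0.2857]
tool_rot: [[-0.833, 0.553, -0.0], [0.553, 0.833, 0.0], [0.0, -0.0, -1.0]]
ft_force: [0.5, -0.6, -1.8]
grip_width: 0.009
```

send_rows --pt "0 0 0.02 0 0 0 4" --pt "0 0 0.02 0 0 0 4"

```text
time_s: 13.55
position: [0.6342, -0.2097, 0.285]
tool_rot: [[-0.833, 0.553, 0.0], [0.553, 0.833, -0.0], [-0.0, -0.0, -1.0]]
ft_force: [-0.2, -0.6, -0.7]
grip_width: 0.009
```

send_rows --pt "0 0 0.02 0 0 0 4" --pt "0 0 0.02 0 0 0 4"

```text
time_s: 13.8
position: [0.6344, -0.2098, 0.2847]
tool_rot: [[-0.833, 0.553, 0.002], [0.553, 0.833, -0.001], [-0.002, 0.0, -1.0]]
ft_force: [0.1, -0.2, 4.3]
grip_width: 0.0089
```

send_rows --pt "0 0 0.015 0 0 0 4" --pt "0 0 0.015 0 0 0 4"

```text
time_s: 14.05
position: [0.6344, -0.2099, 0.2845]
tool_rot: [[-0.833, 0.553, 0.003], [0.553, 0.833, -0.001], [-0.003, 0.0, -1.0]]
ft_force: [-0.4, 0.6, 7.0]
grip_width: 0.0089
```

send_rows --pt "0 0 -0.02 0 0 0 4" --pt "0 0 -0.02 0 0 0 4"

```text
time_s: 14.3
position: [0.6343, -0.2098, 0.2846]
tool_rot: [[-0.833, 0.553, 0.001], [0.553, 0.833, -0.001], [-0.001, 0.0, -1.0]]
ft_force: [-1.0, 0.4, 5.7]
grip_width: 0.009
```

Run:
```python
from h import *
s,im,d=grab('wrist','w3'); s,im2,d=grab('scene','s3')
a=cv2.resize(im[220:440,240:400,::-1],(436,600),interpolation=cv2.INTER_CUBIC)
b=cv2.resize(im2[150:250,350:411,::-1],(364,600),interpolation=cv2.INTER_CUBIC)
cv2.imwrite('pics/c3.png',np.hstack([a,b]))
```

```text
(no output)
```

View pics/c3.png

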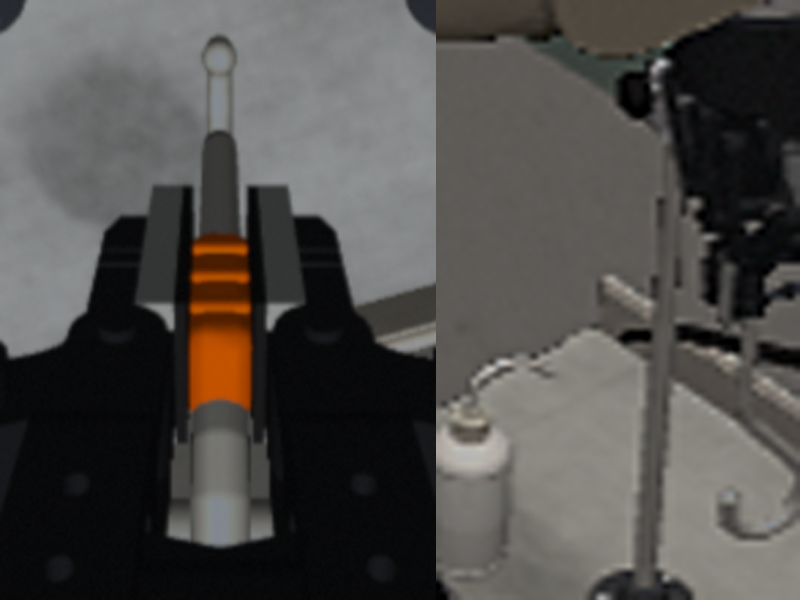

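send_rows --pt "0 0 -0.02 0 0 0 4" --pt "0 0 -0.02 0 0 0 4"

```text
time_s: 14.65
position: [0.6342, -0.2097, 0.2848]
tool_rot: [[-0.833, 0.553, -0.0], [0.553, 0.833, 0.0], [0.0, -0.0, -1.0]]
ft_force: [0.1, -0.0, 2.9]
grip_width: 0.0086
```

send_rows --pt "0 0 0 0 0 0 11" --pt "0 0 0 0 0 0 16" --pt "0 0 0 0 0 0 24" --pt "0 0 0 0 0 0 36" --pt "0 0 0 0 0 0 40"

```text
time_s: 15.28
position: [0.6341, -0.2097, 0.2851]
tool_rot: [[-0.833, 0.553, -0.0], [0.553, 0.833, -0.0], [0.0, -0.0, -1.0]]
ft_force: [-0.5, 0.2, 0.3]
grip_width: 0.0403
```

send_rows --pt "0 0 0 0 0 0 44" --pt "0 0 0 0 0 0 44" --pt "0 0 0 0 0 0 44"

```text
time_s: 15.65
position: [0.6342, -0.2097, 0.285]
tool_rot: [[-0.833, 0.553, -0.0], [0.553, 0.833, 0.0], [0.0, -0.0, -1.0]]
ft_force: [-0.3, 0.2, 0.5]
grip_width: 0.044
```

Run:
```python
from h import *
s,im,d=grab('wrist','w4'); go(.574,-.172,.36,-33.5)
```

```text
t 15.7 row [1.42, -0.037, -1.498] [-0.0, 0.0, -0.011] pos [ 0.6342 -0.2097  0.2851] F [ 0.45 -0.39  0.3 ] yaw -33.59 tilt [ 0. -0.] grip 0.0439
```

View pics/w4.png

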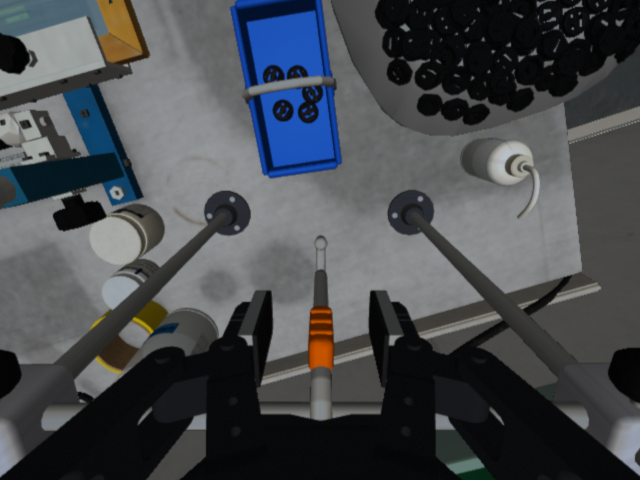

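send_rows --pt "0.4 0 0 0 0 0 44" --pt "1.0 0 0 0 0 0 44" --pt "1.8 0 0 0 0 0 44" --pt "2.4 0 0 0 0 0 44" --pt "2.6 0 0 0 0 0 44"

```text
time_s: 16.32
position: [0.525, -0.1371, 0.2858]
tool_rot: [[-0.833, 0.553, 0.001], [0.553, 0.833, -0.0], [-0.001, 0.0, -1.0]]
ft_force: [0.0, -0.3, -1.0]
grip_width: 0.044
```

Run:
```python
from h import *
go(.42,-.127,.19,-25)
s,im,d=grab('scene','s5'); b=cv2.resize(im[150:330,290:470,::-1],(600,600),interpolation=cv2.INTER_CUBIC)
cv2.imwrite('pics/c5.png',b)
```

```text
t 16.325 row [1.864, -0.993, 1.914] [0.0, 0.007, -1.071] pos [ 0.525  -0.1371  0.2858] F [ 0.02 -0.25 -0.99] yaw -33.56 tilt [ 0.0008 -0.0004] grip 0.044
```

View pics/c5.png

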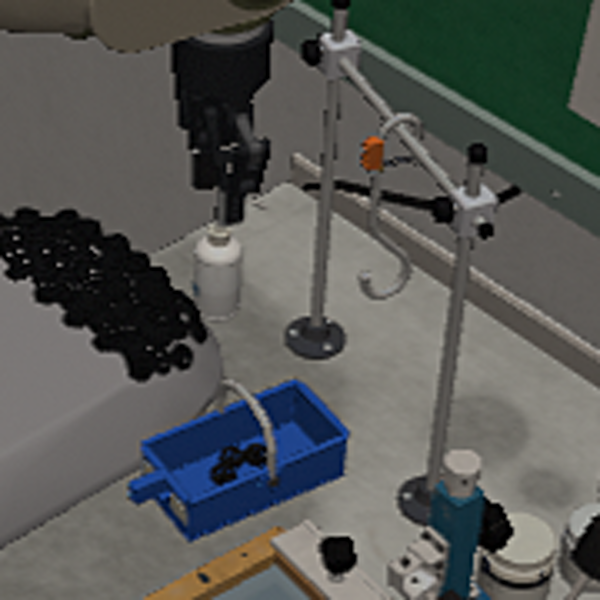

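send_rows --pt "0.5 -0.2 0 0 0 -0.3 44" --pt "1.0 -0.5 0.5 0 0 -0.6 40" --pt "1.4 -0.8 1.1 0 0 -0.9 34" --pt "1.86 -1.0 1.7 0 0 -1.07 30" --pt "1.86 -1.0 1.9 0 0 -1.07 30"

```text
time_s: 17.0
position: [0.4201, -0.1281, 0.189]
tool_rot: [[-0.906, 0.424, -0.002], [0.424, 0.906, 0.001], [0.002, 0.0, -1.0]]
ft_force: [0.9, 0.3, 0.2]
grip_width: 0.03
```

send_rows --pt "0 0 0 0 0 0 30"

```text
time_s: 17.12
position: [0.422, -0.1288, 0.1902]
tool_rot: [[-0.906, 0.424, 0.0], [0.424, 0.906, -0.0], [-0.0, -0.0, -1.0]]
ft_force: [0.4, -0.3, 0.8]
grip_width: 0.03
```

Run:
```python
from h import *
s,im,d=grab('wrist','w6'); K,T=cam2world('wrist',s)
P=pts(K,T,d,np.ones(d.shape,bool)); v,u=np.nonzero(d>0); r,g,b=im[v,u].T.astype(int)
bl=(b>90)&(b>r*2)&(P[:,2]>.046)&(P[:,2]<.058)&(abs(P[:,0]-.52)<.15)&(abs(P[:,1]+.17)<.12)
print('bin',cv2.minAreaRect(P[bl][:,:2].astype(np.float32)))
a=np.radians(-25);X=np.array([np.cos(a),np.sin(a)]);Y=np.array([-np.sin(a),np.cos(a)])
q=P[bl]; c=np.array([.5246,-.1756]); L=np.c_[(q[:,:2]-c)@X,(q[:,:2]-c)@Y]
t=L[L[:,0]<-.085]; print('tab',len(t),t.min(0).round(4),t.max(0).round(4),t.mean(0).round(4))
print('all',L.min(0),L.max(0))
k=(P[:,2]>.085)&(P[:,2]<.11)&(abs(P[:,0]-.52)<.05)&(abs(P[:,1]+.17)<.05)
Lb=np.c_[(P[k][:,:2]-c)@X,(P[k][:,:2]-c)@Y,P[k][:,2]]; print('bail',len(Lb),Lb.min(0).round(4),np.median(Lb,0).round(4),Lb.max(0).round(4))
# mound near fingers
L=np.c_[(P[:,:2]-c)@X,(P[:,:2]-c)@Y,P[:,2]]
for y in np.arange(-.06,.09,.01):
    k=(abs(L[:,0]+.097)<.02)&(abs(L[:,1]-y)<.005)&(L[:,2]<.12); print(round(y,2),k.sum(),L[k,2].max().round(3) if k.any() else None)
go(.4367,-.1346,.024,-25)
```

```text
bin ((0.5093779563903809, -0.1682175099849701), (0.08535965532064438, 0.1961950808763504), 64.80856323242188)
tab 534 [-0.115  -0.0344] [-0.085   0.0345] [-0.0986  0.0003]
all [-0.11501872 -0.04269527] [0.08121138 0.04308356]
bail 847 [-0.0064 -0.0329  0.0853] [-0.0037 -0.0023  0.1001] [0.0022 0.0297 0.1054]
-0.06 391 0.002
-0.05 387 0.001
-0.04 484 0.053
-0.03 586 0.053
-0.02 591 0.053
-0.01 565 0.054
0.0 667 0.054
0.01 540 0.053
0.02 589 0.054
0.03 582 0.054
0.04 506 0.053
0.05 488 0.026
0.06 576 0.042
0.07 634 0.056
0.08 727 0.069
t 17.175 row [-0.307, 0.018, 3.334] [-0.001, 0.011, -0.006] pos [ 0.4222 -0.1288  0.1907] F [-0.11  0.06  0.54] yaw -25.05 tilt [ 0.0014 -0.0008] grip 0.0301
```

View pics/w6.png

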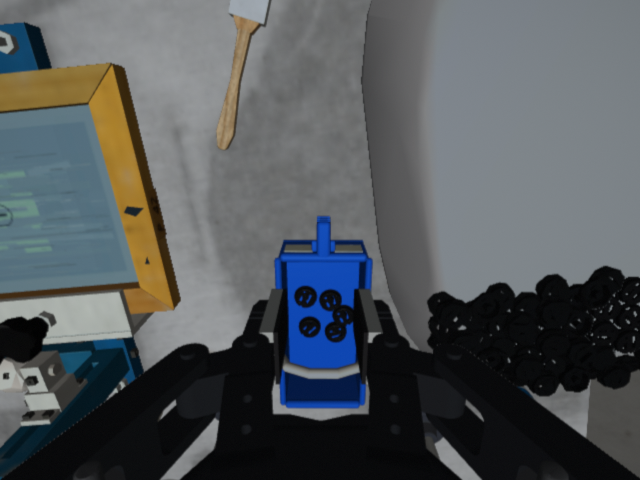

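send_rows --pt "-0.31 0.02 0.6 0 0 0 30" --pt "-0.31 0.02 1.5 0 0 0 30" --pt "-0.31 0.02 2.4 0 0 0 30" --pt "-0.31 0.02 3.1 0 0 0 30" --pt "-0.31 0.02 3.33 0 0 0 30"

```text
time_s: 17.8
position: [0.436, -0.1339, 0.0226]
tool_rot: [[-0.906, 0.423, -0.001], [0.423, 0.906, 0.001], [0.001, 0.0, -1.0]]
ft_force: [-0.8, -0.0, -0.6]
grip_width: 0.0298
```

Run:
```python
from h import *
s,im,d=grab('wrist','w7'); go(.4367,-.1346,.024,-25)
```

```text
t 17.85 row [-0.022, -0.005, -0.033] [0.001, -0.008, -0.003] pos [ 0.4358 -0.1339  0.0223] F [-0.77  0.09 -0.85] yaw -25.03 tilt [-0.001   0.0006] grip 0.03
```

View pics/w7.png

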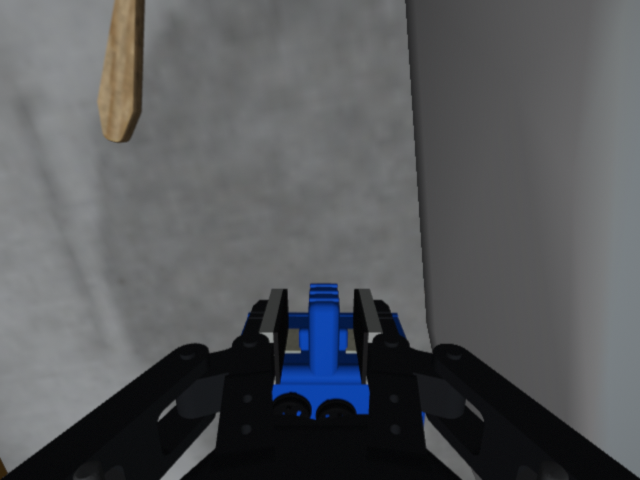

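Tab at (323,330) lies centred between the pads (280–370). Close.

send_rows --pt "0 0 0 0 0 0 18" --pt "0 0 0 0 0 0 8" --pt "0 0 0 0 0 0 4" --pt "0 0 0 0 0 0 4" --pt "0 0 0 0 0 0 4" --grip_force 110

```text
time_s: 18.48
position: [0.4362, -0.1342, 0.0251]
tool_rot: [[-0.906, 0.423, 0.003], [0.423, 0.906, -0.002], [-0.004, -0.0, -1.0]]
ft_force: [0.5, 0.5, 8.2]
grip_width: 0.0102
```

send_rows --pt "0 0 -0.06 0 0 0 4" --pt "0 0 -0.15 0 0 0 4" --pt "0 0 -0.3 0 0 0 4" --pt "0 0 -0.4 0 0 0 4" --pt "0 0 -0.4 0 0 0 4"

```text
time_s: 19.1
position: [0.4353, -0.1338, 0.044]
tool_rot: [[-0.906, 0.423, 0.001], [0.423, 0.906, -0.0], [-0.001, -0.0, -1.0]]
ft_force: [-0.5, 0.3, -2.4]
grip_width: 0.0099
```

```bash
cat > binpose.py <<'E'
from h import *
import sys
tag=sys.argv[1]
for n in ['side','scene']:
    s,im,d=grab(n,n+tag); K,T=cam2world(n,s); P=pts(K,T,d,np.ones(d.shape,bool)); v,u=np.nonzero(d>0); r,g,b=im[v,u].T.astype(int)
    R=s['tool_rot'];L=(P-s['position'])@R; L[:,0]*=-1; L[:,2]*=-1
    bl=(b>90)&(b>r*2)&(L[:,0]>-.02)&(L[:,0]<.2)&(abs(L[:,1])<.07)&(L[:,2]>-.06)&(L[:,2]<.05)
    q=L[bl]
    row=[]
    for x0 in np.arange(.02,.19,.02):
        k=abs(q[:,0]-x0)<.01
        row.append((round(x0,2),round(float(np.percentile(q[k,2],97)),4)) if k.sum()>5 else None)
    print(n,bl.sum(),row)
    f=(L[:,2]>.055)&(L[:,2]<.09)&(abs(L[:,0]-.097)<.04)&(abs(L[:,1])<.04)
    f&=(abs(r-b)<40)
    if f.sum(): print('bail',f.sum(),L[f].min(0).round(4),np.median(L[f],0).round(4),L[f].max(0).round(4))
    cv2.imwrite(f'pics/{n}{tag}c.png',cv2.resize(im[130:310,270:470,::-1],(660,594),interpolation=cv2.INTER_CUBIC))
E
python3 binpose.py 8
```

```text
side 826 [(np.float64(0.02), 0.0288), (np.float64(0.04), 0.0275), (np.float64(0.06), 0.0275), (np.float64(0.08), 0.0265), (np.float64(0.1), 0.0257), (np.float64(0.12), 0.0271), (np.float64(0.14), 0.0271), (np.float64(0.16), 0.026), (np.float64(0.18), 0.0287)]
bail 51 [ 0.0902 -0.0323  0.0556] [0.0935 0.0102 0.0726] [0.0995 0.0366 0.0819]
scene 453 [(np.float64(0.02), 0.0308), (np.float64(0.04), 0.0321), (np.float64(0.06), 0.0296), (np.float64(0.08), 0.0302), (np.float64(0.1), 0.0303), (np.float64(0.12), 0.0284), (np.float64(0.14), 0.0299), (np.float64(0.16), 0.0286), (np.float64(0.18), 0.0299)]
bail 68 [ 0.0901 -0.0376  0.0565] [ 0.0952 -0.008   0.0718] [0.1015 0.0352 0.0809]
```

View pics/scene8c.png

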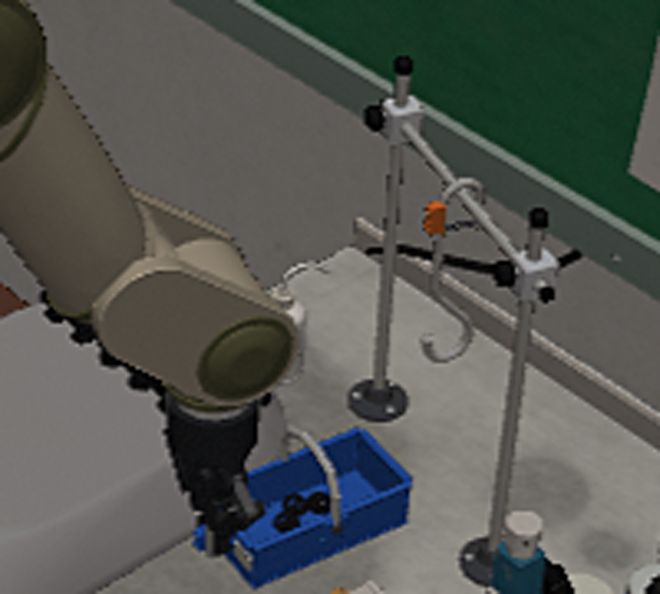

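```bash
cat > hookpose.py <<'E'
from h import *
import sys
O=np.array([.6571,-.2249,.3215]); a=np.radians(-33.5); X=np.array([np.cos(a),np.sin(a),0]);Y=np.array([-np.sin(a),np.cos(a),0])
def meas(n,tag,new=True):
    s,im,d=grab(n,tag)
    K,T=cam2world(n,s)
    P=pts(K,T,d,np.ones(d.shape,bool)); v,u=np.nonzero(d>0)
    L=np.c_[(P-O)@X,(P-O)@Y,P[:,2]-O[2]]
    k=(abs(L[:,0])<.06)&(abs(L[:,1])<.04)&(L[:,2]>-.2)&(L[:,2]<.03)
    print(n,k.sum())
    q=L[k]
    for z in np.arange(-.18,.021,.01):
        m=abs(q[:,2]-z)<.005
        if m.sum(): print(round(z,3),m.sum(),q[m].min(0)[:2].round(4),np.median(q[m],0)[:2].round(4),q[m].max(0)[:2].round(4))
    print('uv',u[k].min(),u[k].max(),v[k].min(),v[k].max())
    t=q[q[:,2]<-.12]; 
    if len(t): print('curl zmin',t[:,2].min(), 'xspan',t[:,0].min(),t[:,0].max(),'y',np.median(t[:,1]))
if __name__=='__main__':
    for n in sys.argv[2:]: meas(n,n+sys.argv[1])
E
python3 hookpose.py 9 scene side
```

```text
scene 368
-0.18 2 [-0.0011 -0.0004] [0.0013 0.0011] [0.0036 0.0026]
-0.17 29 [-0.0194 -0.0076] [ 0.0011 -0.0012] [0.0215 0.0064]
-0.16 19 [-0.0214 -0.0058] [ 0.0081 -0.0016] [0.0243 0.0072]
-0.15 14 [-0.0218 -0.0074] [-0.017  -0.0019] [0.0203 0.0037]
-0.14 12 [-0.0223 -0.0056] [ 0.0161 -0.0019] [0.0193 0.0028]
-0.13 8 [ 0.0047 -0.0061] [0.0104 0.0001] [0.0175 0.0049]
-0.12 7 [-0.0034 -0.0081] [ 0.0022 -0.0027] [ 0.0094 -0.0007]
-0.11 12 [-0.0124 -0.0056] [-0.0079 -0.0017] [-0.0034  0.0051]
-0.1 7 [-0.019  -0.0041] [-0.0162  0.0001] [-0.0098  0.0018]
-0.09 8 [-0.0208 -0.0045] [-0.0193  0.001 ] [-0.017   0.0064]
-0.08 5 [-0.0198 -0.0077] [-0.0175  0.0015] [-0.0143  0.0032]
-0.07 7 [-0.0205 -0.0038] [-0.0174 -0.0022] [-0.0134  0.0012]
-0.06 11 [-0.0221 -0.0082] [-0.0182 -0.001 ] [-0.0154  0.0034]
-0.05 8 [-0.0222 -0.0051] [-0.0184 -0.0013] [-0.0161  0.0017]
-0.04 12 [-0.0212 -0.0047] [-0.0097  0.0006] [0.0166 0.0083]
-0.03 36 [-0.0315 -0.008 ] [-0.0163 -0.0012] [0.0163 0.0045]
-0.02 19 [-0.0317 -0.0075] [-0.021  -0.0006] [0.0191 0.0035]
-0.01 26 [-0.0324 -0.0093] [-0.0217 -0.0015] [0.02
[... 959 characters left out ...]
65  0.0011] [-0.0119  0.005 ]
-0.07 8 [-0.022  -0.0024] [-0.0181  0.0002] [-0.0135  0.002 ]
-0.06 10 [-0.0214 -0.0039] [-0.0196  0.0021] [-0.016   0.0035]
-0.05 5 [-0.0216  0.0009] [-0.0204  0.0019] [-0.017   0.0052]
-0.04 10 [-0.0219 -0.0068] [-0.0187  0.0018] [0.018 0.005]
-0.03 33 [-0.0307 -0.005 ] [-0.0067  0.0024] [0.0175 0.0081]
-0.02 23 [-0.0331 -0.0056] [-0.0241  0.0027] [0.0174 0.0065]
-0.01 16 [-0.0343 -0.0039] [-0.0281  0.0024] [0.0183 0.0088]
0.0 58 [-0.0321 -0.0378] [-0.006   0.0022] [0.0174 0.0391]
0.01 43 [-0.0203 -0.0363] [-0.004   0.0023] [0.0123 0.0394]
uv 266 283 149 205
curl zmin -0.17653362048948817 xspan -0.024017592320386322 0.019623004483257274 y 0.0013564808835094307
```

```bash
cat > clr.py <<'E'
from h import *
O=np.array([.6571,-.2249,.3215]); 
A=[]
for n,t in [('scene','scene0'),('side','side0')]:
    K,T=cam2world(n); d=np.load(f'pics/{t}.npy'); A.append(pts(K,T,d,np.ones(d.shape,bool)))
# wrist0/w6 with known poses
def wr(t,p,yaw):
    a=np.radians(yaw); M=np.eye(4); M[:3,:3]=[[-np.cos(a),-np.sin(a),0],[-np.sin(a),np.cos(a),0],[0,0,-1]]; M[:3,3]=p
    m=vision.camera_model('wrist'); d=np.load(f'pics/{t}.npy'); A.append(pts(np.array(m['camera_matrix']),M@np.array(m['T_tool_cam']),d,np.ones(d.shape,bool)))
wr('wrist2',[.5725,-.1683,.357],-33.55); wr('w6',[.4222,-.1288,.1907],-25.05)
P=np.vstack(A)
P=P[(P[:,0]>.25)&(P[:,0]<.85)&(P[:,1]>-.4)&(P[:,1]<.1)&(P[:,2]>.012)&(P[:,2]<.2)]
# remove bin and hook/gripper (in original place)
a=np.radians(-25);c=np.array([.5246,-.1756]);X=np.array([np.cos(a),np.sin(a)]);Y=np.array([-np.sin(a),np.cos(a)])
l=np.c_[(P[:,:2]-c)@X,(P[:,:2]-c)@Y]
P=P[~((l[:,0]>-.12)&(l[:,0]<.09)&(abs(l[:,1])<.047)&(P[:,2]<.112))]
P=P[~((np.hypot(P[:,0]-.5954,P[:,1]+.1835)<.06))]  # hook in wrist2
fr=np.radians(-33.5);FX=np.array([np.cos(fr),np.sin(fr)]);FY=np.array([-np.sin(fr),np.cos(fr)])
def check(fx,fy,yaw,base):
    c=O[:2]+fx*FX+fy*FY; a=np.radians(yaw);X=np.array([np.cos(a),np.sin(a)]);Y=np.array([-np.sin(a),np.cos(a)])
    tcp=c-.096*X
    l=np.c_[(P[:,:2]-c)@X,(P[:,:2]-c)@Y]; z=P[:,2]
    body=np.maximum(abs(l[:,0])-.08,abs(l[:,1])-.042); k=(z>base-.008)&(z<base+.06); 
    g=np.maximum(abs(l[:,0]+.096)-.02,abs(l[:,1])-.035); kg=(z>base+.024-.008)&(z<base+.1)
    j=np.argmin(np.where(k,body,9)); jg=np.argmin(np.where(kg,g,9))
    print((fx,fy,yaw,base),'tcp',tcp.round(4),'bin clr',body[j].round(3) if k.any() else None,P[j].round(3),'grip clr',g[jg].round(3) if kg.any() else None,P[jg].round(3))
if __name__=='__main__':
    for b in (.02,.04,.055,.07): check(-.14,-.032,-25,b)
    for b in (.055,.07): 
        check(-.12,-.028,-26,b);check(-.10,-.022,-28,b);check(-.08,-.016,-30,b);check(-.06,-.006,-32,b);check(-.045,0,-33.5,b)
    check(-.045,0,-33.5,.0835);check(-.02,0,-33.5,.0835);check(0,0,-33.5,.055)
E
python3 clr.py
```

```text
(-0.14, -0.032, -25, 0.02) tcp [ 0.4357 -0.1337] bin clr 0.005 [ 0.539 -0.131  0.04 ] grip clr 0.012 [ 0.47  -0.098  0.053]
(-0.14, -0.032, -25, 0.04) tcp [ 0.4357 -0.1337] bin clr 0.005 [ 0.539 -0.131  0.04 ] grip clr 0.028 [ 0.432 -0.063  0.057]
(-0.14, -0.032, -25, 0.055) tcp [ 0.4357 -0.1337] bin clr 0.005 [ 0.47  -0.098  0.053] grip clr 0.041 [ 0.427 -0.046  0.075]
(-0.14, -0.032, -25, 0.07) tcp [ 0.4357 -0.1337] bin clr 0.035 [ 0.454 -0.057  0.064] grip clr 0.055 [ 0.512 -0.07   0.093]
(-0.12, -0.028, -26, 0.055) tcp [ 0.4553 -0.1399] bin clr 0.004 [ 0.543 -0.131  0.048] grip clr 0.042 [ 0.451 -0.053  0.072]
(-0.1, -0.022, -28, 0.055) tcp [ 0.4768 -0.143 ] bin clr -0.001 [ 0.543 -0.131  0.048] grip clr 0.035 [ 0.47  -0.06   0.073]
(-0.08, -0.016, -30, 0.055) tcp [ 0.4984 -0.1461] bin clr -0.007 [ 0.543 -0.131  0.048] grip clr 0.031 [ 0.489 -0.064  0.072]
(-0.06, -0.006, -32, 0.055) tcp [ 0.5223 -0.1459] bin clr 0.004 [ 0.545 -0.132  0.054] grip clr 0.023 [ 0.517 -0.075  0.072]
(-0.045, 0, -33.5, 0.055) tcp [ 0.5395 -0.1471] bin clr 0.02 [ 0.545 -0.132  0.054] grip clr 0.022 [ 0
[... 300 characters left out ...]
0.4984 -0.1461] bin clr 0.031 [ 0.523 -0.076  0.074] grip clr 0.038 [ 0.512 -0.07   0.093]
(-0.06, -0.006, -32, 0.07) tcp [ 0.5223 -0.1459] bin clr 0.027 [ 0.55  -0.082  0.068] grip clr 0.026 [ 0.518 -0.071  0.087]
(-0.045, 0, -33.5, 0.07) tcp [ 0.5395 -0.1471] bin clr 0.028 [ 0.568 -0.082  0.063] grip clr 0.027 [ 0.533 -0.072  0.087]
(-0.045, 0, -33.5, 0.0835) tcp [ 0.5395 -0.1471] bin clr 0.035 [ 0.566 -0.073  0.085] grip clr 0.109 [ 0.585 -0.312  0.169]
(-0.02, 0, -33.5, 0.0835) tcp [ 0.5604 -0.1609] bin clr 0.047 [ 0.583 -0.071  0.077] grip clr 0.084 [ 0.585 -0.312  0.169]
(0, 0, -33.5, 0.055) tcp [ 0.577  -0.1719] bin clr 0.052 [ 0.598 -0.075  0.047] grip clr 0.04 [ 0.568 -0.078  0.071]
```

send_rows --pt "0 0 -0.15 0 0 0 4" --pt "0 0 -0.4 0 0 0 4" --pt "0 0 -0.7 0 0 0 4" --pt "0 0 -0.9 0 0 0 4" --pt "0 0 -0.96 0 0 0 4"

```text
time_s: 19.92
position: [0.4354, -0.1338, 0.0924]
tool_rot: [[-0.906, 0.423, 0.001], [0.423, 0.906, -0.001], [-0.001, -0.0, -1.0]]
ft_force: [0.2, 0.3, -2.3]
grip_width: 0.0103
```

```bash
python3 -c "
from h import *
go(.4768,-.143,.092,-28)
go(.5395,-.1471,.092,-33.5)"
```

```text
t 19.925 row [-0.828, 0.183, 0.009] [-0.001, 0.01, 0.372] pos [ 0.4354 -0.1338  0.0924] F [ 0.21  0.34 -2.26] yaw -25.02 tilt [ 0.0012 -0.0008] grip 0.0103
t 19.925 row [-1.999, 0.639, 0.01] [-0.001, 0.01, 1.06] pos [ 0.4354 -0.1338  0.0924] F [ 0.21  0.34 -2.26] yaw -25.02 tilt [ 0.0012 -0.0008] grip 0.0103
```

send_rows --pt "-0.2 0.04 0 0 0 0.1 4" --pt "-0.5 0.11 0 0 0 0.22 4" --pt "-0.83 0.18 0 0 0 0.37 4" --pt "-1.15 0.3 0 0 0 0.55 4" --pt "-1.4 0.4 0 0 0 0.7 4"

```text
time_s: 20.55
position: [0.508, -0.1453, 0.091]
tool_rot: [[-0.86, 0.511, -0.001], [0.511, 0.86, 0.0], [0.001, 0.0, -1.0]]
ft_force: [-0.6, 0.6, -2.4]
grip_width: 0.0105
```

```bash
python3 -c "
from h import *
go(.5395,-.1471,.092,-33.5)"; python3 binpose.py 10
```

```text
t 20.55 row [-0.56, 0.29, -0.021] [0.0, -0.006, 0.35] pos [ 0.508  -0.1453  0.091 ] F [-0.61  0.63 -2.44] yaw -30.7 tilt [-0.0007  0.0004] grip 0.0105
side 867 [(np.float64(0.02), 0.0303), (np.float64(0.04), 0.0276), (np.float64(0.06), 0.0279), (np.float64(0.08), 0.0269), (np.float64(0.1), 0.0258), (np.float64(0.12), 0.0263), (np.float64(0.14), 0.0266), (np.float64(0.16), 0.0261), (np.float64(0.18), 0.0269)]
bail 58 [ 0.0879 -0.0397  0.0552] [0.0933 0.0098 0.0713] [0.0995 0.0392 0.08  ]
scene 444 [(np.float64(0.02), 0.0307), (np.float64(0.04), 0.0313), (np.float64(0.06), 0.0289), (np.float64(0.08), 0.0304), (np.float64(0.1), 0.0293), (np.float64(0.12), 0.0294), (np.float64(0.14), 0.0305), (np.float64(0.16), 0.0286), (np.float64(0.18), 0.0296)]
bail 67 [ 0.0896 -0.0398  0.0562] [ 0.0941 -0.0076  0.0724] [0.1003 0.0377 0.0854]
```

View pics/scene10c.png

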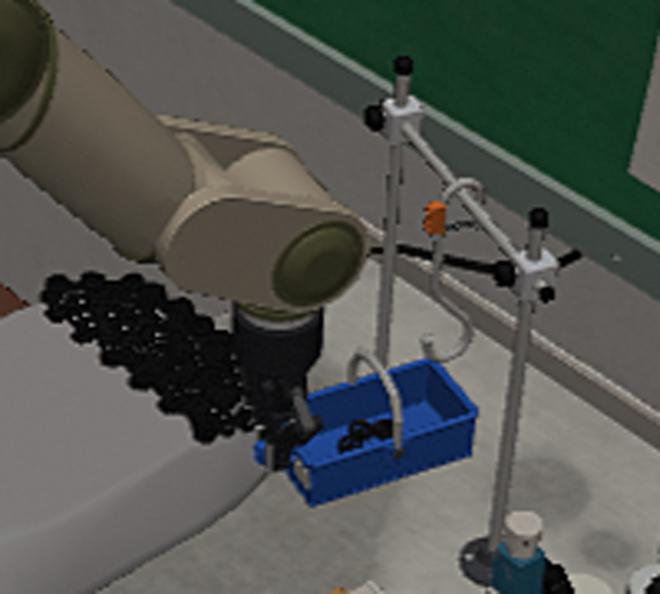

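send_rows --pt "-0.2 0.08 0 0 0 0.1 4" --pt "-0.4 0.2 0 0 0 0.25 4" --pt "-0.54 0.29 0 0 0 0.35 4" --pt "-0.54 0.29 -0.15 0 0 0.35 4" --pt "-0.54 0.29 -0.33 0 0 0.35 4"

```text
time_s: 21.28
position: [0.5375, -0.1464, 0.1087]
tool_rot: [[-0.835, 0.551, -0.0], [0.551, 0.835, 0.0], [0.0, -0.0, -1.0]]
ft_force: [0.4, -0.3, -2.8]
grip_width: 0.01
```

send_rows --pt "0 0 0 0 0 0 4"

```text
time_s: 21.4
position: [0.5379, -0.1466, 0.1092]
tool_rot: [[-0.835, 0.551, 0.002], [0.551, 0.835, -0.001], [-0.002, 0.0, -1.0]]
ft_force: [-0.4, -0.0, -2.6]
grip_width: 0.0099
```

```bash
cat > rel.py <<'E'
from h import *
import sys
s=status.observe()
O=np.array([.6571,-.2249,.3215]); a=np.radians(-33.5); X=np.array([np.cos(a),np.sin(a),0]);Y=np.array([-np.sin(a),np.cos(a),0])
b=np.array(s['position'])+np.array(s['tool_rot'])@np.array([-.095,0,-.0765])
print('bail in hook frame mm',(np.array([(b-O)@X,(b-O)@Y,b[2]-O[2]])*1000).round(1))
go(.5770,-.172,.077,-33.5)
for n in ['side','scene']:
    s,im,d=grab(n,n+sys.argv[1]); K,T=cam2world(n,s)
    P=pts(K,T,d,np.ones(d.shape,bool)); v,u=np.nonzero(d>0)
    L=np.c_[(P-O)@X,(P-O)@Y,P[:,2]-O[2]]
    r,g,bb=im[v,u].T.astype(int)
    k=(abs(L[:,0])<.08)&(abs(L[:,1])<.045)&(L[:,2]>-.185)&(L[:,2]<-.1)&(abs(r-bb)<50)
    q=L[k]*1000
    for lab,m in (('hook',abs(q[:,1])<8),('bail off-centre',(abs(q[:,1])>9)&(abs(q[:,1])<14))):
        if m.sum(): print(n,lab,m.sum(),q[m].min(0).round(1),np.median(q[m],0).round(1),q[m].max(0).round(1))
    c=(slice(170,280),slice(370,460)) if n=='scene' else (slice(140,260),slice(240,340))
    cv2.imwrite(f'pics/{n}{sys.argv[1]}c.png',cv2.resize(im[c][:,:,::-1],None,fx=5,fy=5,interpolation=cv2.INTER_CUBIC))
E
python3 rel.py 11
```

```text
bail in hook frame mm [ -47.7   -0.4 -135.6]
t 21.4 row [-0.931, 0.007, 0.646] [0.001, 0.014, 0.009] pos [ 0.5379 -0.1466  0.1092] F [-0.41 -0.01 -2.63] yaw -33.43 tilt [ 0.0017 -0.0009] grip 0.0099
side hook 89 [ -54.1   -5.8 -177.3] [  -2.3    1.7 -149.1] [  22.8    7.5 -101.8]
side bail off-centre 7 [ -52.6  -10.9 -144.1] [ -49.    11.5 -136. ] [ -42.3   13.6 -133.3]
scene hook 116 [ -52.2   -7.5 -177.3] [  -2.3   -1.  -149. ] [  23.1    6.4 -100. ]
scene bail off-centre 12 [ -53.1  -13.8 -168.2] [-4.960e+01 -1.000e-01 -1.368e+02] [   2.9   12.7 -130.9]
```

View pics/scene11c.png

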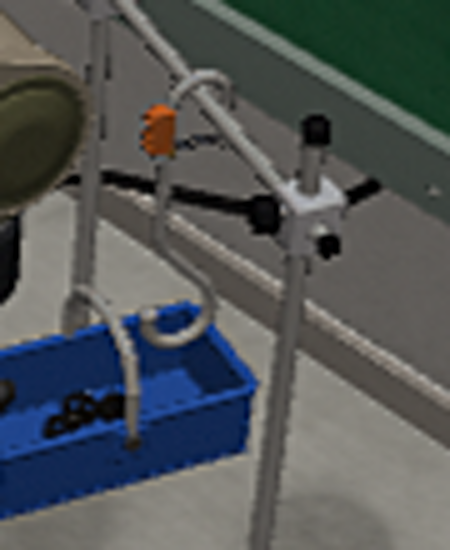

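View pics/side11c.png

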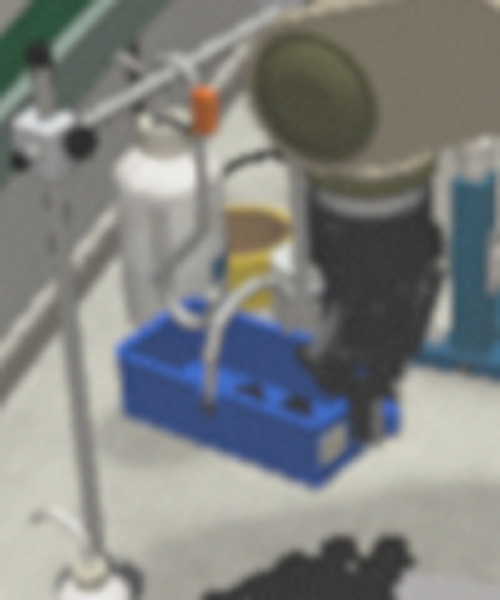

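send_rows --pt "-0.05 0 -0.04 0 0 0 4" --pt "-0.2 0 -0.04 0 0 0 4" --pt "-0.37 0 -0.04 0 0 0 4" --pt "-0.54 0 -0.04 0 0 0 4" --pt "-0.66 0 -0.04 0 0 0 4"

```text
time_s: 22.12
position: [0.5658, -0.165, 0.1099]
tool_rot: [[-0.835, 0.551, -0.0], [0.551, 0.835, 0.0], [0.0, -0.0, -1.0]]
ft_force: [0.1, -0.3, -2.6]
grip_width: 0.01
```

send_rows --pt "0 0 0 0 0 0 4"

```text
time_s: 22.25
position: [0.5655, -0.1649, 0.1099]
tool_rot: [[-0.835, 0.551, -0.0], [0.551, 0.835, 0.0], [0.0, -0.0, -1.0]]
ft_force: [-0.2, -0.1, -3.2]
grip_width: 0.0103
```

```bash
python3 rel.py 12
```

```text
bail in hook frame mm [ -14.5   -0.4 -135.1]
t 22.25 row [-0.271, 0.008, 0.658] [-0.0, -0.001, 0.008] pos [ 0.5655 -0.1649  0.1099] F [-0.21 -0.14 -3.25] yaw -33.43 tilt [-0.0001  0.    ] grip 0.0103
side hook 83 [ -26.9   -6.6 -177.4] [  -6.1    1.7 -146.8] [  21.5    7.4 -100.1]
side bail off-centre 6 [ -20.   -11.1 -138.3] [ -16.1    9.9 -134.6] [  -9.9   12.3 -130.2]
scene hook 104 [ -21.7   -6.5 -176.4] [  -5.9   -1.2 -145.5] [  21.8    8.  -101.6]
scene bail off-centre 5 [ -16.5  -12.9 -141.7] [ -15.9  -10.7 -135.5] [ -11.6   11.2 -133. ]
```

View pics/scene12c.png

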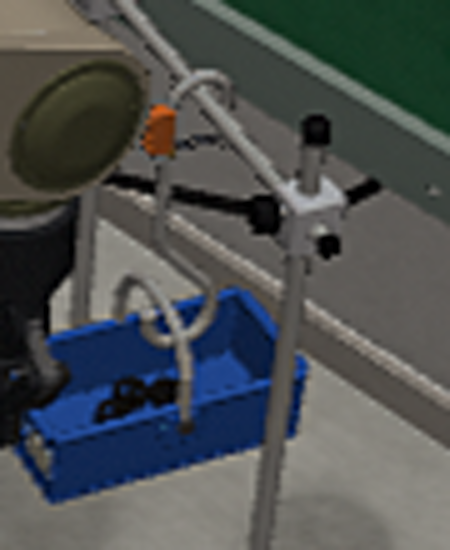

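send_rows --pt "-0.12 0 0.05 0 0 0 4" --pt "-0.22 0 0.16 0 0 0 4" --pt "-0.28 0 0.3 0 0 0 4" --pt "-0.29 0 0.42 0 0 0 4" --pt "-0.29 0 0.5 0 0 0 4"

```text
time_s: 22.98
position: [0.5772, -0.1725, 0.0844]
tool_rot: [[-0.835, 0.551, -0.001], [0.551, 0.835, 0.0], [0.001, -0.0, -1.0]]
ft_force: [0.1, 0.2, -1.5]
grip_width: 0.01
```

send_rows --pt "0 0 0.02 0 0 0 4" --pt "0 0 0.04 0 0 0 4"

```text
time_s: 23.22
position: [0.5774, -0.1726, 0.0832]
tool_rot: [[-0.835, 0.551, 0.0], [0.551, 0.835, -0.0], [-0.0, 0.0, -1.0]]
ft_force: [-0.4, -0.3, -2.5]
grip_width: 0.0102
```

send_rows --pt "0 0 0.02 0 0 0 4" --pt "0 0 0.04 0 0 0 4"

```text
time_s: 23.48
position: [0.5774, -0.1726, 0.0811]
tool_rot: [[-0.835, 0.551, 0.0], [0.551, 0.835, -0.0], [-0.0, -0.0, -1.0]]
ft_force: [1.1, -0.1, -2.9]
grip_width: 0.0101
```

send_rows --pt "0 0 0.02 0 0 0 4" --pt "0 0 0.04 0 0 0 4"

```text
time_s: 23.72
position: [0.5774, -0.1726, 0.0791]
tool_rot: [[-0.835, 0.551, 0.0], [0.551, 0.835, -0.0], [-0.0, 0.0, -1.0]]
ft_force: [-1.0, 0.3, -1.3]
grip_width: 0.0098
```

send_rows --pt "0 0 0.02 0 0 0 4" --pt "0 0 0.02 0 0 0 4"

```text
time_s: 23.98
position: [0.5777, -0.1728, 0.0784]
tool_rot: [[-0.835, 0.551, 0.001], [0.551, 0.835, -0.001], [-0.001, 0.0, -1.0]]
ft_force: [0.4, -0.3, 0.3]
grip_width: 0.0105
```

send_rows --pt "0 0 0.02 0 0 0 4" --pt "0 0 0.02 0 0 0 4"

```text
time_s: 24.22
position: [0.5778, -0.1729, 0.0776]
tool_rot: [[-0.835, 0.551, 0.002], [0.551, 0.835, -0.001], [-0.002, 0.0, -1.0]]
ft_force: [0.3, -0.8, 3.5]
grip_width: 0.0101
```

send_rows --pt "0 0 -0.012 0 0 0 4" --pt "0 0 -0.012 0 0 0 4"

```text
time_s: 24.48
position: [0.5774, -0.1726, 0.0778]
tool_rot: [[-0.835, 0.551, 0.0], [0.551, 0.835, -0.0], [-0.0, 0.0, -1.0]]
ft_force: [0.2, 0.6, 2.7]
grip_width: 0.0103
```

```bash
python3 rel.py 13
```

```text
bail in hook frame mm [  -0.3   -0.3 -167.2]
t 24.475 row [0.014, 0.006, 0.016] [0.0, 0.002, 0.009] pos [ 0.5774 -0.1726  0.0778] F [0.16 0.57 2.68] yaw -33.43 tilt [ 0.0003 -0.0001] grip 0.0103
side hook 85 [ -25.4   -7.6 -176.8] [  -0.9    1.1 -154.4] [  24.2    7.6 -101.4]
side bail off-centre 7 [  -5.1  -12.7 -170.9] [  -2.5   11.2 -167. ] [   1.4   11.4 -163.3]
scene hook 110 [ -25.4   -7.7 -180.1] [  -1.1   -1.5 -152.2] [  23.2    7.  -100.9]
scene bail off-centre 8 [  -6.2  -12.6 -175.1] [   1.5  -11.3 -168.9] [   5.8   13.  -161.8]
```

View pics/scene13c.png

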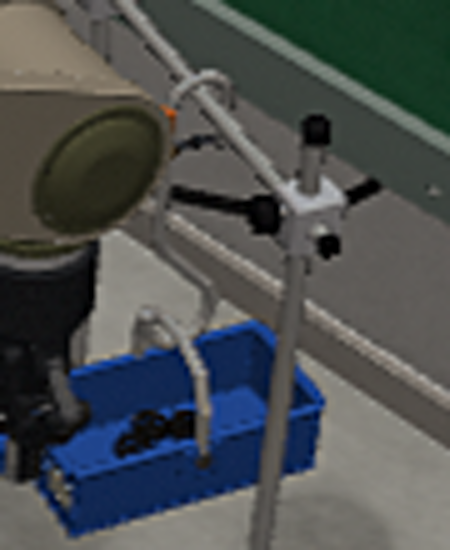

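send_rows --pt "0 0 -0.015 0 0 0 4" --pt "0 0 -0.015 0 0 0 4" --pt "0 0 -0.015 0 0 0 4" --grip_force 40

```text
time_s: 24.95
position: [0.5773, -0.1725, 0.0783]
tool_rot: [[-0.835, 0.551, -0.0], [0.551, 0.835, 0.0], [0.0, -0.0, -1.0]]
ft_force: [0.3, 0.0, 1.7]
grip_width: 0.0101
```

send_rows --pt "0 0 0 0 0 0 11" --pt "0 0 0 0 0 0 13" --pt "0 0 0 0 0 0 16" --pt "0 0 0 0 0 0 20" --pt "0 0 0 0 0 0 26"

```text
time_s: 25.58
position: [0.5774, -0.1726, 0.0784]
tool_rot: [[-0.835, 0.551, -0.0], [0.551, 0.835, 0.0], [0.0, -0.0, -1.0]]
ft_force: [-0.8, -0.2, 0.3]
grip_width: 0.026
```

send_rows --pt "0 0 0 0 0 0 30" --pt "0 0 0 0 0 0 32"

```text
time_s: 25.82
position: [0.5773, -0.1726, 0.0784]
tool_rot: [[-0.835, 0.551, -0.0], [0.551, 0.835, 0.0], [0.0, -0.0, -1.0]]
ft_force: [0.3, 0.2, -0.2]
grip_width: 0.0315
```

```bash
python3 rel.py 14; python3 -c "
from h import *
grab('wrist','w14')"
```

```text
bail in hook frame mm [  -0.4   -0.3 -166.6]
t 25.825 row [0.012, 0.006, 0.028] [-0.0, -0.0, 0.009] pos [ 0.5773 -0.1726  0.0784] F [ 0.32  0.23 -0.23] yaw -33.43 tilt [-0.0001  0.    ] grip 0.0315
side hook 91 [ -27.5   -6.7 -179.2] [  -2.2    1.5 -151.8] [  21.2    6.  -101.3]
side bail off-centre 5 [  -4.1  -12.6 -171.2] [  -3.7   13.  -169.1] [  -0.2   13.9 -163.1]
scene hook 108 [ -26.2   -6.7 -181.3] [  -1.9   -0.7 -153.9] [  23.2    6.4 -102.2]
scene bail off-centre 11 [  -5.2  -12.8 -173.9] [  -1.4   -9.6 -167.2] [  11.9   12.3 -114.4]
```

View pics/scene14c.png

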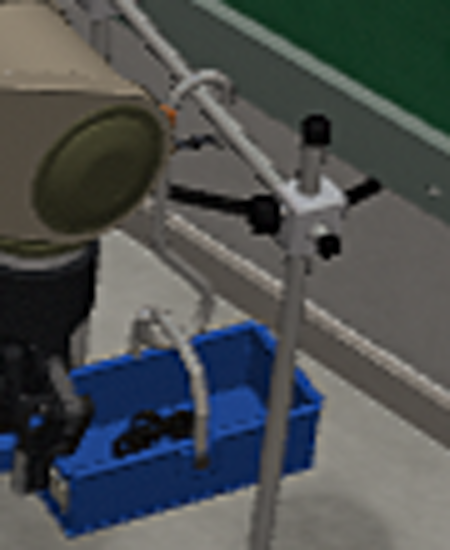

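View pics/w14.png

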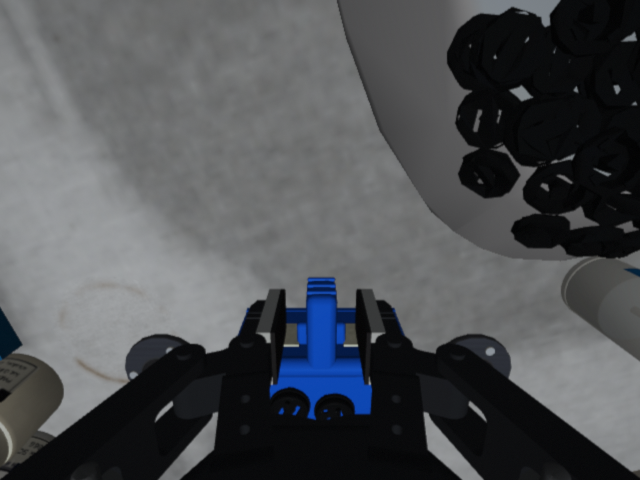

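send_rows --pt "0.03 0 -0.2 0 0 0 32" --pt "0.08 0 -0.6 0 0 0 32" --pt "0.3 0 -1.2 0 0 0 32" --pt "0.8 0 -1.8 0 0 0 32" --pt "1.5 0 -2.2 0 0 0 32"

```text
time_s: 26.6
position: [0.5146, -0.1312, 0.1904]
tool_rot: [[-0.834, 0.551, 0.002], [0.551, 0.834, -0.001], [-0.003, 0.0, -1.0]]
ft_force: [-0.2, 0.5, -0.1]
grip_width: 0.0317
```

send_rows --pt "0.6 0 -0.3 0 0 0 32" --pt "1.0 0 -0.4 0 0 0 32" --pt "1.0 0 -0.4 0 0 0 32" --pt "1.0 0 -0.4 0 0 0 32" --pt "1.0 0 -0.4 0 0 0 32"

```text
time_s: 27.22
position: [0.4735, -0.1041, 0.2081]
tool_rot: [[-0.834, 0.551, -0.0], [0.551, 0.834, 0.0], [0.0, -0.0, -1.0]]
ft_force: [0.3, -0.3, 0.8]
grip_width: 0.0322
```

```bash
python3 rel.py 15; sleep 0; python3 rel.py 16|grep -v row; python3 hookpose.py 17 scene | tail -30
python3 - <<'E'
from h import *
for n in ['scene','side']:
    s,im,d=grab(n,n+'18');K,T=cam2world(n)
    for l in ['jar_black','jar_white','masking_tape','screwdriver_red','bin']:
        for r in vision.masks_of(n,l)[:1]:
            P=pts(K,T,d,r['pixels']);print(n,l,round(r['p'],2),np.median(P,0).round(3), r['extent'])
    if n=='scene':
        c=im[130:310,330:510,::-1]; cv2.imwrite('pics/fin.png',cv2.resize(c,(600,600),interpolation=cv2.INTER_CUBIC))
print(status.observe()['time_s'])
E
```

```text
bail in hook frame mm [-124.7   -0.6  -36.9]
t 27.225 row [-2.477, 0.009, 2.621] [-0.0, -0.003, 0.007] pos [ 0.4735 -0.1041  0.2081] F [ 0.32 -0.3   0.75] yaw -33.44 tilt [-0.0004  0.0002] grip 0.0322
side hook 94 [ -25.8   -6.8 -176. ] [  -4.2    2.  -151.7] [  19.5    6.5 -100. ]
side bail off-centre 4 [  -5.3  -13.5 -166.6] [  -4.2  -10.5 -163.3] [  -2.9    9.  -159.8]
scene hook 113 [ -27.7   -7.4 -180.7] [  -1.1   -0.7 -152.9] [  24.9    7.2 -101. ]
scene bail off-centre 6 [ -24.1  -10.3 -169.8] [  -3.1    0.2 -166.8] [   1.8   13.4 -151.8]
bail in hook frame mm [-124.9   -0.6  -37. ]
side hook 89 [ -28.1   -7.6 -174.8] [  -3.4    1.7 -152.7] [  23.6    6.9 -100.9]
side bail off-centre 8 [  -6.3  -13.4 -170.5] [  -3.3   10.8 -165.3] [ 1.000e-01  1.360e+01 -1.625e+02]
scene hook 107 [ -26.3   -7.7 -177.7] [  -1.2   -1.  -154.3] [  23.5    7.3 -104.5]
scene bail off-centre 12 [ -24.6  -11.8 -172.8] [  -3.7   -9.4 -165.2] [  12.6   13.7 -134.5]
scene 441
-0.18 16 [-0.0135 -0.039 ] [-0.0045 -0.0328] [0.001 0.002]
-0.17 52 [-0.0179 -0.0389] [-0.0026 -0.0038] [0.0157 0.0336]
-0.16 36 
[... 1302 characters left out ...]
0.526 -0.433  0.05 ] [431.2, 306.2, 455.7, 332.0]
scene jar_white 0.55 [ 0.585 -0.456  0.05 ] [457.2, 300.8, 474.2, 328.9]
scene masking_tape 0.54 [0.607 0.332 0.017] [237.1, 208.5, 260.3, 225.6]
scene screwdriver_red 0.75 [0.366 0.321 0.017] [180.2, 241.9, 212.6, 262.5]
scene bin 0.8 [ 0.65  -0.22   0.082] [368.0, 230.0, 433.4, 278.0]
side jar_black 0.61 [ 0.542 -0.403  0.047] [309.3, 191.9, 323.8, 214.0]
side jar_white 0.72 [ 0.592 -0.452  0.043] [292.1, 188.3, 311.3, 204.6]
side masking_tape 0.92 [0.61  0.339 0.021] [267.4, 360.8, 296.9, 389.7]
side screwdriver_red 0.62 [0.373 0.34  0.02 ] [372.7, 351.1, 387.2, 419.9]
side bin 0.7 [ 0.65  -0.218  0.086] [258.5, 202.4, 309.2, 242.8]
28.075
```

View pics/fin.png

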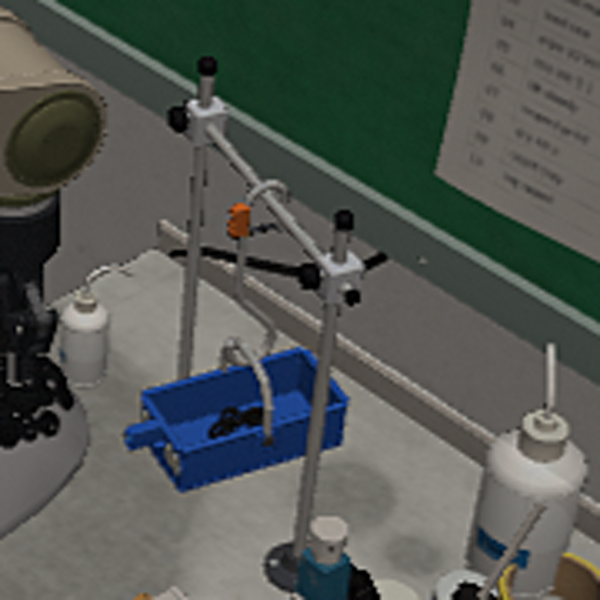

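View pics/side16c.png

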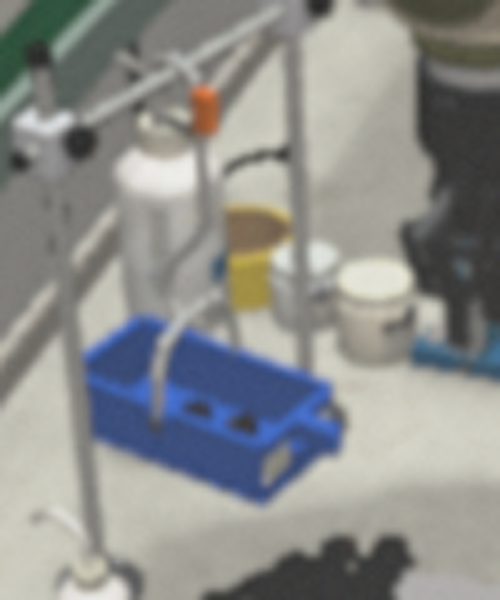

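send_rows --pt "0 0 0 0 0 0 32" --pt "0 0 0 0 0 0 32" --pt "0 0 0 0 0 0 32" --pt "0 0 0 0 0 0 32" --pt "0 0 0 0 0 0 32"

```text
time_s: 28.7
position: [0.473, -0.1037, 0.2084]
tool_rot: [[-0.835, 0.551, -0.0], [0.551, 0.835, 0.0], [0.0, 0.0, -1.0]]
ft_force: [0.5, -0.0, -0.8]
grip_width: 0.0319
```

```bash
cat > last.py <<'E'
from h import *
a=np.radians(-33.5);X=np.array([np.cos(a),np.sin(a)]);Y=np.array([-np.sin(a),np.cos(a)]);c=np.array([.6571,-.2249])
for i in range(6):
    s,im,d=grab('scene',f'l{i}');K,T=cam2world('scene')
    P=pts(K,T,d,np.ones(d.shape,bool));v,u=np.nonzero(d>0);r,g,b=im[v,u].T.astype(int)
    k=(b>90)&(b>r*2)&(np.hypot(P[:,0]-c[0],P[:,1]-c[1])<.13)&(P[:,2]>.04)
    q=P[k];lx=(q[:,:2]-c)@X;ly=(q[:,:2]-c)@Y
    up=[np.percentile(q[abs(lx-x)<.012,2],95) for x in np.arange(-.06,.07,.02)]
    print(round(s['time_s'],2),len(q),q.mean(0).round(4),'slope x',np.polyfit(np.arange(-.06,.07,.02),up,1)[0].round(3),'zmin',np.percentile(q[:,2],1).round(3),'xmax',lx.max().round(3),lx.min().round(3))
E
python3 last.py
```

```text
28.7 476 [ 0.6504 -0.2136  0.0841] slope x -0.0 zmin 0.052 xmax 0.082 -0.115
28.75 470 [ 0.6507 -0.2136  0.0837] slope x -0.027 zmin 0.051 xmax 0.084 -0.113
28.8 473 [ 0.6503 -0.2137  0.0838] slope x -0.004 zmin 0.05 xmax 0.083 -0.114
28.85 472 [ 0.6501 -0.2132  0.0836] slope x -0.001 zmin 0.051 xmax 0.082 -0.115
28.9 474 [ 0.6503 -0.2132  0.0836] slope x -0.0 zmin 0.051 xmax 0.083 -0.116
28.95 479 [ 0.6503 -0.2132  0.0836] slope x -0.007 zmin 0.051 xmax 0.083 -0.114
```

The bin hangs level and still, about 50 mm off the bench. Handing in.

```bash
python3 -c "
from rig import env
print(env.close_job())"
```

```text
the job is handed in; nothing more can be done
None
```

The bin hangs by its bail in the hook's lower curl, clear of the bench, and I handed the job in at about 29 s with the arm well away from everything.

- **Hook:** I pulled it out of the block and found the bar by touch. I then pressed the hook down until the gate's force dropped away; it came up against the bar about 3.5 mm further down, as expected for fully home. The bar centre came out at about 0.3215 m, from touch plus the hook's camera-measured position in the grip. I eased the load off before letting go.
- **Forces:** The highest wrist reading while touching the bar was about 7 N, roughly 8 N at the hook once its weight is allowed for. Setting the bail into the curl peaked at roughly 6 N.
- **Bin:** I gripped it by the tab, kept it level throughout, lowered the bail into the curl, and opened the fingers slowly.

**Last checks:**
- The hook was upright and centred on the bar to within a few millimetres.
- The bail was within a few millimetres of its seat.
- The bin's slope was at most about 0.03 rad, its underside was about 50 mm up, and it was still over six frames.
- The jars, tape and screwdriver showed no real movement where I could compare. One early side-camera detection of the white jar was really the black one, so I did not use it.

**Less certain:** the gate is only a few pixels wide in the pictures. It looks shut below the bar, but the main evidence that it closed is the force record. No check failed.

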